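# Load the bar feeder with green compound

## Task

Open all three grey stock boxes so that they stand open together and you can see what is in each, then take every green compound bar (one to three) out of the box that holds them and lay them crosswise on the open bed of the feeder. Push them all right in through the low guarded mouth, until the last one is completely behind the yellow bar, with the wooden push stick and never with the fingers. At the end lay the push stick flat on the bench, off the feeder, and shut all three lids; leave the red and grey bars in their boxes and the other things where they are.

Things in the scene. Friction and masses are not known exactly. Their poses are not given: they have to be found in the camera images.
- box_a: one of three identical grey plastic stock boxes, fixed to the bench: 134 (its x) x 128 (its y) x 50 mm high without lid, walls and floor 5 mm, origin under the centre. x axis points away from the robot, to the hinge side. Each box holds bars of one kind (green, red or grey); which box stands where varies. Bars lie flat on the floor side by side, their long sides along the box's y, the rearmost at least 50 mm from the hinge.
- box_a_lid (a joint): angle of that box's lid, rad: 0 shut, 1.7 fully open (hinge stop). The hinge is stiff (about 0.16 N m): the lid stays at any angle where it is left. Lid 134 x 128 x 7 mm, hinged on the far rim: the axis is parallel to the box's y, at x = +67 mm, z = 50 mm in the box's frame. Shut, the handle lies 121 mm nearer than the axis and 37 mm above it; it swings up and away from the robot.
- box_a_handle (a point): middle of that lid's handle: a black round bar 10 mm thick, 68 mm long, along the box's y, on two 10 mm end posts, its axis 30 mm above the lid's top face and 13 mm from the lid's front edge. It moves with the lid; lid shut, it is 87 mm above the bench. A shut grip can turn round the bar as the lid swings.
- box_b: one of three identical grey plastic stock boxes, fixed to the bench: 134 (its x) x 128 (its y) x 50 mm high without lid, walls and floor 5 mm, origin under the centre. x axis points away from the robot, to the hinge side. Each box holds bars of one kind (green, red or grey); which box stands where varies. Bars lie flat on the floor side by side, their long sides along the box's y, the rearmost at least 50 mm from the hinge.
- box_b_lid (a joint): angle of that box's lid, rad: 0 shut, 1.7 fully open (hinge stop). The hinge is stiff (about 0.16 N m): the lid stays at any angle where it is left. Lid 134 x 128 x 7 mm, hinged on the far rim: the axis is parallel to the box's y, at x = +67 mm, z = 50 mm in the box's frame. Shut, the handle lies 121 mm nearer than the axis and 37 mm above it; it swings up and away from the robot.
- box_b_handle (a point): middle of that lid's handle: a black round bar 10 mm thick, 68 mm long, along the box's y, on two 10 mm end posts, its axis 30 mm above the lid's top face and 13 mm from the lid's front edge. It moves with the lid; lid shut, it is 87 mm above the bench. A shut grip can turn round the bar as the lid swings.
- box_c: one of three identical grey plastic stock boxes, fixed to the bench: 134 (its x) x 128 (its y) x 50 mm high without lid, walls and floor 5 mm, origin under the centre. x axis points away from the robot, to the hinge side. Each box holds bars of one kind (green, red or grey); which box stands where varies. Bars lie flat on the floor side by side, their long sides along the box's y, the rearmost at least 50 mm from the hinge.
- box_c_lid (a joint): angle of that box's lid, rad: 0 shut, 1.7 fully open (hinge stop). The hinge is stiff (about 0.16 N m): the lid stays at any angle where it is left. Lid 134 x 128 x 7 mm, hinged on the far rim: the axis is parallel to the box's y, at x = +67 mm, z = 50 mm in the box's frame. Shut, the handle lies 121 mm nearer than the axis and 37 mm above it; it swings up and away from the robot.
- box_c_handle (a point): middle of that lid's handle: a black round bar 10 mm thick, 68 mm long, along the box's y, on two 10 mm end posts, its axis 30 mm above the lid's top face and 13 mm from the lid's front edge. It moves with the lid; lid shut, it is 87 mm above the bench. A shut grip can turn round the bar as the lid swings.
- green_1: bar of green polishing compound, 25 (its x) x 63 (its y) x 21 mm high, about 60 g, origin at the centre of its underside. Starts in one of the shut boxes. One to three green bars are present (None throughout: absent).
- green_2: bar of green polishing compound, 25 (its x) x 63 (its y) x 21 mm high, about 60 g, origin at the centre of its underside. Starts in one of the shut boxes. One to three green bars are present (None throughout: absent).
- green_3: bar of green polishing compound, 25 (its x) x 63 (its y) x 21 mm high, about 60 g, origin at the centre of its underside. Starts in one of the shut boxes. One to three green bars are present (None throughout: absent).
- red_1: bar of red polishing compound, 25 (its x) x 63 (its y) x 21 mm high, about 60 g, origin at the centre of its underside. Starts in one of the shut boxes.
- red_2: bar of red polishing compound, 25 (its x) x 63 (its y) x 21 mm high, about 60 g, origin at the centre of its underside. Starts in one of the shut boxes.
- grey_1: bar of light grey pumice, 25 (its x) x 63 (its y) x 21 mm high, about 60 g, origin at the centre of its underside. Starts in one of the shut boxes.
- grey_2: bar of light grey pumice, 25 (its x) x 63 (its y) x 21 mm high, about 60 g, origin at the centre of its underside. Starts in one of the shut boxes.
- feeder: bar feeder, fixed: aluminium bed 262 x 96 mm, top 12 mm above the bench, with a low guarded chamber over one half. Origin on the bench under the middle of the mouth; x = feed direction, into the chamber; y across. Open infeed bed from x = -137 to 0 mm, chamber from 0 to 117 mm. Up to three bars go in one behind another, lying crosswise (long side along y).
- feeder_mouth (a point): middle of the chamber's mouth, on the bed's top face; axes as the feeder's. Mouth and chamber 76 mm wide, 30 mm high inside; yellow bar over the mouth, its top 52 mm above the bench; clear roof; a grey motor (88 mm above the bench) on the roof's far end. Two 14 mm high cheeks on the last 29 mm of the bed before the mouth funnel from 88 to 74 mm clear width.
- push_stick: wooden push stick about 110 g, lying flat on the bench. Origin under the middle of its handle; x axis points to the nose. Shaft 18 x 18 mm from x = -60 to 110 mm; crosswise (T-shaped) nose block 46 mm wide, 18 mm high at x = 94 to 110 mm; upright handle block 54 (x) x 18 (y) mm, up to z = 56 mm, to be gripped across its 18 mm.
- stick_nose (a point): middle of the push stick's front face, 110 mm ahead of its origin and 9 mm above its underside
- tin_brass: bystander: round brass tin 38 mm across, 24 mm high, origin under its centre
- beeswax: bystander: lump of beeswax 31x42x18 mm, origin under its centre
- rolling_mill: fixed obstacle, not part of the job: tall dark rolling mill left of the boxes; it covers about x = 0.39 to 0.63 m, y = 0.18 to 0.34 m, up to z = 0.37 m, with a crank reaching out to x = 0.25 m at y = 0.29 m, z = 0.2 m. Go round it (close to the robot) or over it. Origin on its base plate near the front

How it is judged (in metres and radians):
On the way, in this order (a step that is already met when the one before it is completed fails the run):
1. all three lids stand open together (each past 1.2 rad) (value of joint each of box_a_lid, box_b_lid, box_c_lid above 1.2 rad), for 0.2 s.
2. the push stick's nose passes into the feeder's mouth (x of stick_nose in the frame of feeder_mouth between 0.002 and 0.115 m and y of stick_nose in the frame of feeder_mouth between -0.036 and 0.036 m and z of stick_nose in the frame of feeder_mouth between -0.01 and 0.03 m), for 0.1 s.
At the end, for the whole second after the job is handed in: every green bar is in the feeder chamber, centre at least 12.5 mm past the mouth; red and grey bars are in their own boxes; all lids are shut (within 0.08 rad); the push stick is at rest, flat on the bench (underside under 8 mm up, tilt under 0.1 rad) (value of joint each of box_a_lid, box_b_lid, box_c_lid below 0.08 rad and x of green_1 in the frame of feeder_mouth between 0.0125 and 0.12 m and y of green_1 in the frame of feeder_mouth between -0.036 and 0.036 m and z of green_1 in the frame of feeder_mouth between -0.01 and 0.02 m and linear speed of each of green_1, green_2, green_3, push_stick below 0.02 m/s and x of green_2 in the frame of feeder_mouth between 0.0125 and 0.12 m and y of green_2 in the frame of feeder_mouth between -0.036 and 0.036 m and z of green_2 in the frame of feeder_mouth between -0.01 and 0.02 m and x of green_3 in the frame of feeder_mouth between 0.0125 and 0.12 m and y of green_3 in the frame of feeder_mouth between -0.036 and 0.036 m and z of green_3 in the frame of feeder_mouth between -0.01 and 0.02 m and x of red_1 in the frame of box_b between -0.067 and 0.067 m and y of red_1 in the frame of box_b between -0.064 and 0.064 m and z of each of red_1, red_2 in the frame of box_b below 0.04 m and x of red_2 in the frame of box_b between -0.067 and 0.067 m and y of red_2 in the frame of box_b between -0.064 and 0.064 m and x of grey_1 in the frame of box_c between -0.067 and 0.067 m and y of grey_1 in the frame of box_c between -0.064 and 0.064 m and z of each of grey_1, grey_2 in the frame of box_c below 0.04 m and x of grey_2 in the frame of box_c between -0.067 and 0.067 m and y of grey_2 in the frame of box_c between -0.064 and 0.064 m and height (world z) of push_stick below 0.008 m and angle between push_stick's own z axis and vertical below 0.1 rad); the robot touches nothing.
It fails at once if the fingers touch a green bar while it is at or inside the guarded mouth ((x of green_1 in the frame of feeder_mouth between -0.012 and 0.13 m and y of green_1 in the frame of feeder_mouth between -0.036 and 0.036 m and z of green_1 in the frame of feeder_mouth between -0.01 and 0.02 m and contact force between the fingers and green_1 above 0.5 N) or (x of green_2 in the frame of feeder_mouth between -0.012 and 0.13 m and y of green_2 in the frame of feeder_mouth between -0.036 and 0.036 m and z of green_2 in the frame of feeder_mouth between -0.01 and 0.02 m and contact force between the fingers and green_2 above 0.5 N) or (x of green_3 in the frame of feeder_mouth between -0.012 and 0.13 m and y of green_3 in the frame of feeder_mouth between -0.036 and 0.036 m and z of green_3 in the frame of feeder_mouth between -0.01 and 0.02 m and contact force between the fingers and green_3 above 0.5 N)).
It fails at once if a red or grey bar leaves its box (not (x of red_1 in the frame of box_b between -0.067 and 0.067 m and y of red_1 in the frame of box_b between -0.064 and 0.064 m and z of red_1 in the frame of box_b below 0.04 m) or not (x of red_2 in the frame of box_b between -0.067 and 0.067 m and y of red_2 in the frame of box_b between -0.064 and 0.064 m and z of red_2 in the frame of box_b below 0.04 m) or not (x of grey_1 in the frame of box_c between -0.067 and 0.067 m and y of grey_1 in the frame of box_c between -0.064 and 0.064 m and z of grey_1 in the frame of box_c below 0.04 m) or not (x of grey_2 in the frame of box_c between -0.067 and 0.067 m and y of grey_2 in the frame of box_c between -0.064 and 0.064 m and z of grey_2 in the frame of box_c below 0.04 m)).
It fails at once if a bystander (brass tin, beeswax) is moved more than 3 cm (distance of any of tin_brass, beeswax from where it was at the start of the episode above 0.03 m).
Of green_1, green_2, green_3 only 1 to 3 are there at a start; the rules pass over those that are not, and their reading is None.
At some moment in a run one of push_stick may be knocked a few centimetres aside while the robot is not near it.
Once in a run the grip may slacken for a moment while it holds something.
It also fails if it takes over 210 s, if anything falls off the work surface, if the arm or the gripper's body presses on something with over 40 N, if the wrist force passes 120 N, or if a joint passes its speed limit or range.

## Robot

A 7-joint arm with a two-finger parallel gripper is mounted at the origin on a cart in front of the work surface, level with it; the furniture and walls round the work are solid. World frame = base frame: x ahead of the robot, y to its left, z up, the work surface at z = 0. Lengths are in m, angles in degrees, forces in N, time in s.
With the tool pointing down it reaches from about 0.4 to 0.75 m from the base axis. Payload 19.5 kg.
Tool frame: the origin (TCP) lies between the finger pads; the fingertips stand 19 mm ahead of it and the grasp point (between the pads) is the TCP; x points along the fingers, z is the direction in which the jaws open and shut, and the axes are right-handed (so a half turn about x gives the same grasp; the last joint's range is limited). The gripper opens to 85 mm and grips with 20 to 120 N. Pads are 22 mm wide; open, the fingers measure 114 mm over their backs; the gripper's body (76 mm by 85 mm) begins 54 mm behind the grasp point. The pads swing forward as they close: fully open they stand 13 mm farther back than shut.
Start: joints at [70.09, 40.479, -1.581, 85.061, 1.261, 54.483, -4.326], TCP at [0.173, -0.548, 0.25] pointing down, gripper open.
Joint ranges: [-155.06, 155.06], [-18.47, 123.98], [-90, 86.84], [0, 140.48], [-83.41, 263.41], [0, 116], [-161.91, 161.91]. Speed limits (degrees/s): [108.29, 108.29, 147.25, 147.25, 172.46, 172.46, 172.46].

## Interface

Orientations are given as [roll, pitch, yaw] about the fixed x, y, z axes, in that order (R = Rz(yaw) Ry(pitch) Rx(roll)).
In Python, from bench import state, capture, calibration, hand_in, find_in, silhouettes gives the robot as it stands.
- The arm moves only by the shell command python3 -m crank 'ROWS' [FORCE]. ROWS is text: rows parted by semicolons, each of 5 numbers parted by spaces: the opening, from -1 (shut) to 1 (fully open), then the shift along the tool's x, y, z in m, then the turn about the tool's x in degrees. In form: jaw tx ty tz turn; .... A call has exactly 5 rows; each row shifts and turns the commanded pose from where the row before left it, along the tool's axes as they then stand; what a row does not reach is not made up. A row lasts 1/8 s, in which the tool goes at most 62.5 mm and 10.7 degrees, less where a joint would pass 70% of its speed; a pose out of reach is approached as far as the arm can. A call is refused whole if a number of a shift passes 0.0625 or a number of a turn 10.7, either way. A call with a gripper value outside its range is refused whole. The fingers move at their own pace and stop on an object; FORCE is the grip in N (left out, the last holds). Time passes only in rows, so rows that do not move let the fingers close, or fill a call up. It gives the time, the measured TCP pose, the force and the opening at its end, in the units of the state.
- state(): the state, without advancing time (a new reading comes with each control period).
- capture(name): name is "scene" or "top" or "wrist"; returns the picture (384x512x3 uint8, red, green, blue); there is no depth.
- calibration(name): a dict with "camera_matrix" (3x3 intrinsics, pixels), "eye" and "rotation" of the camera in the world; the wrist camera has in their place "tool_from_camera" (4x4, takes a point from camera to tool coordinates, whose origin is the TCP and whose axes are the tool frame's). Camera axes: x right, y down, z forward; pixel columns grow to the right and rows downward; lengths in m; the calibration is good to about 2 mm. The wrist camera is an equidistant fisheye: a pixel r from the principal point sees the ray r / f radians off the axis. A picture is of the moment at which its call begins: read the wrist's pose just before it. calibration takes no time and is no camera call.
- hand_in(): hands the job in, once; it reports no verdict.
Trained networks look in the newest picture that a camera, given by its name, has taken for a name from the list of things; names that differ only in an ending like _2 or _b are one class to them, and where a whole thing is asked for, a point or a joint stands for the part that bears it (a point fixed in the world has none). Each returns a list of dicts, best first, with "confidence" (0 to 1); they miss things now and then, are a little off and sometimes report something else, mostly with a low value. They report only what shows in the picture. A call takes as long as a camera call.
- find_in(camera, name): "at" ([row, column] in pixels, amid what is visible of it).
- silhouettes(camera, name): "pixels" (384x512 bool, what is visible of it) and "at" ([row, column] in pixels, amid what is visible of it).
The state is a dict: "time": time; "joints": joint angles; "joint_vel": joint speeds; "effort": joint torques, N m; "tool_pos": TCP position; "tool_rot": TCP orientation; "wrist_force": force on the tool from outside, world axes, zero at the start; "ft_torque": the same for the moment, N m; "width": finger opening in m.
Only numpy, scipy, OpenCV 4.12 (cv2) and the standard library are available. Lean on these libraries where they do the work, as an engineer would, in place of code of your own. Each camera call takes 0.05 s, during which the arm holds its last target.

## Working session

There is one attempt and no reset: what is moved stays moved. The work goes in short steps, Python scripts to look and compute and a shell command to move; the robot and the scene stay as the last step left them, time stands still between calls to the robot, and variables do not carry over. Pictures are saved under pics/ and viewed, and the job is handed in when it is done.

I'll start by looking at the state and the scene.

```bash
ls; mkdir -p pics
python3 - <<'E'
from bench import *
import cv2
print(state())
for n in("scene","top","wrist"):
    im=capture(n); cv2.imwrite(f"pics/{n}0.png",im[:,:,::-1])
    print(n,calibration(n))
E
```

```text
pics
{'time': 0.0, 'joints': array([70.08821763, 40.51390964, -1.58457263, 85.08417631,  1.25903181,
       54.48161842, -4.32394537]), 'joint_vel': array([-0.04351963, -0.03515178,  0.07462287, -0.0016242 ,  0.02880141,
       -0.0480089 ,  0.00904714]), 'effort': array([ 4.81109455e-04, -8.83209443e+01,  1.23484958e+00, -2.36166251e+01,
        1.68855133e-02,  6.62123290e-03,  2.62077378e-05]), 'tool_pos': array([ 0.17307249, -0.54808198,  0.24982816]), 'tool_rot': array([179.38988907,  89.93750237, 106.91517198]), 'wrist_force': array([-0.02811611,  0.17622903,  0.55370083]), 'ft_torque': array([-0.00502198, -0.02424164, -0.00458687]), 'width': 0.08545130772423389}
scene {'camera_matrix': array([[418.75325012,   0.        , 252.29758118],
       [  0.        , 418.75325012, 192.66338003],
       [  0.        ,   0.        ,   1.        ]]), 'eye': array([0.1559983 , 0.53736113, 0.86311464]), 'rotation': array([-136.51944628,   -0.96659903, -145.85111846])}
top {'camera_matrix': array([[481.03801909,   0.        , 268.78465028],
       [  0.        , 481.03801909, 200.24352087],
       [  0.        ,   0.        ,   1.        ]]), 'eye': array([ 0.35635074, -0.09530261,  1.36546372]), 'rotation': array([-170.90542185,    1.05867921,  -91.22125119])}
wrist {'camera_matrix': array([[297.31863964,   0.        , 256.46849969],
       [  0.        , 297.31863964, 189.95935746],
       [  0.        ,   0.        ,   1.        ]]), 'tool_from_camera': array([[ 3.56754467e-04, -2.87983239e-01,  9.57635383e-01,
        -1.22288008e-01],
       [-5.24049487e-05, -9.57635448e-01, -2.87983239e-01,
         7.19442233e-02],
       [ 9.99999935e-01,  5.25544736e-05, -3.56732470e-04,
        -6.60550939e-04],
       [ 0.00000000e+00,  0.00000000e+00,  0.00000000e+00,
         1.00000000e+00]])}
```

View pics/scene0.png

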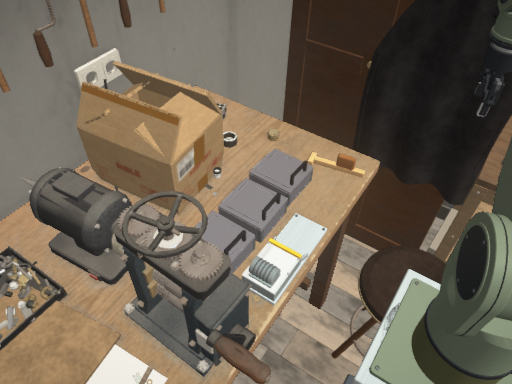

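View pics/top0.png

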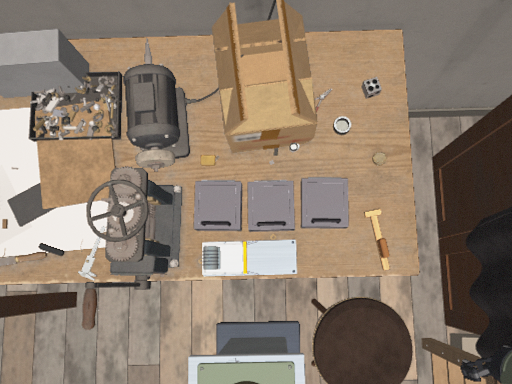

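View pics/wrist0.png

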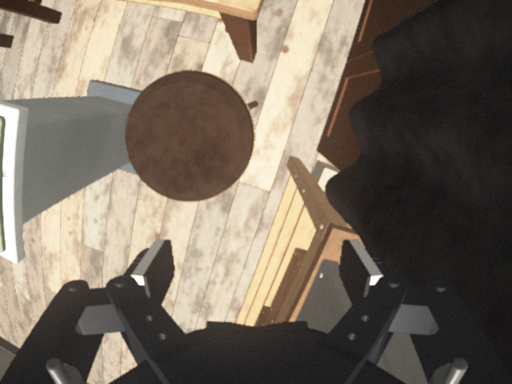

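```bash
cat > h.py <<'E'
from bench import *
import numpy as np, cv2
from scipy.spatial.transform import Rotation as Ro
def rot(r): return Ro.from_euler('xyz',r,degrees=True).as_matrix()
def tool(s=None):
    s=s or state(); return np.array(s['tool_pos']),rot(s['tool_rot'])
def cam(n,s=None):
    c=calibration(n); K=c['camera_matrix']
    if n=='wrist':
        p,R=tool(s); T=c['tool_from_camera']; return K,p+R@T[:3,3],R@T[:3,:3],True
    return K,np.array(c['eye']),rot(c['rotation']),False
def ray(n,rc,s=None):
    K,e,R,f=cam(n,s); x=(rc[1]-K[0,2])/K[0,0]; y=(rc[0]-K[1,2])/K[1,1]
    if f:
        r=np.hypot(x,y); d=np.array([x/r*np.sin(r),y/r*np.sin(r),np.cos(r)]) if r>0 else np.array([0,0,1.])
    else: d=np.array([x,y,1.])
    return e,R@d
def at(n,rc,z,s=None):
    e,d=ray(n,rc,s); return e+d*(z-e[2])/d[2]
def proj(n,P,s=None):
    K,e,R,f=cam(n,s); q=R.T@(np.asarray(P,float)-e)
    if f:
        r=np.hypot(q[0],q[1]); th=np.arctan2(r,q[2]); u=q[:2]/max(r,1e-9)*th
    else: u=q[:2]/q[2]
    return np.array([K[1,2]+K[1,1]*u[1],K[0,2]+K[0,0]*u[0]])
def snap(n,name):
    s=state(); im=capture(n); cv2.imwrite(f'pics/{name}.png',im[:,:,::-1]); return s,im
def info():
    s=state(); p,R=tool(s); print('t',round(s['time'],2),'p',p.round(4),'z-axis(jaw)',R[:,2].round(3),'y',R[:,1].round(3),'w',round(s['width'],4),'F',np.round(s['wrist_force'],1))
E
python3 - <<'E'
from h import *
info()
capture('top')
for n,z in (('box_a',.057),('box_a_handle',.087),('feeder',.0),('feeder_mouth',.03),('push_stick',.02),('stick_nose',.009),('tin_brass',.012),('beeswax',.009)):
    for d in silhouettes('top',n):
        m=d['pixels']; ys,xs=np.nonzero(m); 
        rect=cv2.minAreaRect(np.stack([xs,ys],1).astype(np.float32))
        c=at('top',d['at'],z); cr=[at('top',(q[1],q[0]),z)[:2].round(3).tolist() for q in cv2.boxPoints(rect)]
        print(n,round(d['confidence'],2),np.round(d['at'],1),c.round(3),cr)
E
```

```text
t 0.15 p [ 0.1731 -0.5482  0.25  ] z-axis(jaw) [ 0.301 -0.954 -0.001] y [ 0.954  0.301 -0.   ] w 0.0852 F [ 0.  -1.1  0.5]
box_a 0.9 [205.9 220.2] [0.554 0.059 0.057] [[0.628, 0.134], [0.625, -0.002], [0.486, -0.001], [0.489, 0.133]]
box_a 0.65 [203.3 325.4] [ 0.554 -0.231  0.057] [[0.629, -0.166], [0.626, -0.296], [0.485, -0.29], [0.488, -0.162]]
box_a 0.62 [203.7 270.9] [ 0.557 -0.081  0.057] [[0.625, -0.016], [0.621, -0.147], [0.48, -0.142], [0.483, -0.014]]
box_a_handle 0.96 [205.2 324.8] [ 0.544 -0.226  0.087] [[0.49, -0.163], [0.62, -0.167], [0.617, -0.289], [0.487, -0.283]]
feeder 0.9 [257.5 248.2] [ 0.413 -0.013  0.   ] [[0.46, 0.12], [0.462, -0.148], [0.365, -0.147], [0.364, 0.117]]
feeder_mouth 0.67 [257.3 248.4] [ 0.412 -0.015  0.03 ] [[0.461, 0.118], [0.462, -0.149], [0.362, -0.149], [0.361, 0.115]]
push_stick 0.76 [236.9 377.3] [ 0.461 -0.375  0.02 ] [[0.534, -0.34], [0.543, -0.383], [0.374, -0.41], [0.366, -0.367]]
stick_nose 0.98 [241.9 380.1] [ 0.448 -0.385  0.009] [[0.532, -0.345], [0.54, -0.383], [0.374, -0.414], [0.366, -0.377]]
tin_brass 0.51 [157.3 378.3] [ 0.691 -0.393  0.012] [[0.704, -0.375], [0.703, -0.41], [0.671, -0.408], [0.672, -0.374]]
tin_brass 0.37 [259.5 247.3] [ 0.407 -0.011  0.012] [[0.459, 0.118], [0.461, -0.147], [0.365, -0.147], [0.364, 0.116]]
beeswax 0.69 [158.4 208.4] [0.701 0.098 0.009] [[0.712, 0.122], [0.711, 0.081], [0.681, 0.082], [0.682, 0.122]]
```

Run:
```python
import cv2
im=cv2.imread('pics/top0.png'); cv2.imwrite('pics/topz.png',cv2.resize(im[165:285,185:415],None,fx=3.4,fy=3.4,interpolation=cv2.INTER_CUBIC))
```

```text
(no output)
```

View pics/topz.png

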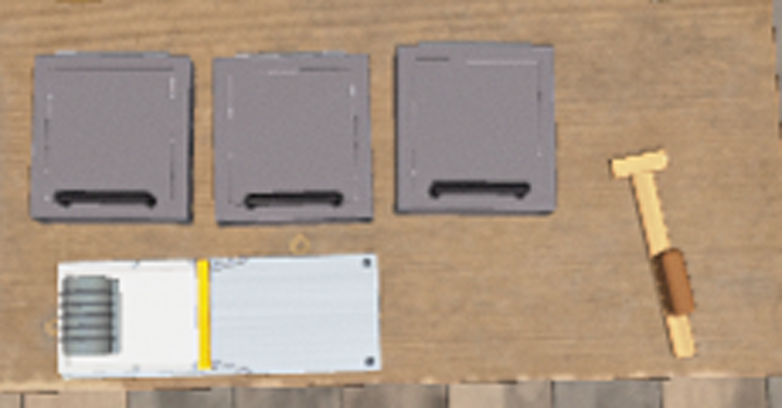

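Run:
```python
from h import *
for p in((106,200),(294,201),(480,190)): print(at('top',(p[1]/3.4+165,p[0]/3.4+185),.087).round(4))
for p in((56,196),(156,198),(246,200),(342,200),(432,188),(530,189)): print('ends',at('top',(p[1]/3.4+165,p[0]/3.4+185),.092).round(4))
print('yellow',[at('top',(p[1]/3.4+165,p[0]/3.4+185),.052).round(4) for p in((203,262),(206,369))])
print('bed right',[at('top',(p[1]/3.4+165,p[0]/3.4+185),.012).round(4) for p in((377,256),(380,370))])
# scene cam check of handles
s,im=snap('scene','scene1')
cv2.imwrite('pics/scz.png',cv2.resize(im[130:310,180:390,::-1],None,fx=3.2,fy=3.2,interpolation=cv2.INTER_CUBIC))
```

```text
[0.501  0.0661 0.087 ]
[ 0.4968 -0.0818  0.087 ]
[ 0.502  -0.2279  0.087 ]
ends [0.5045 0.1048 0.092 ]
ends [0.5011 0.0262 0.092 ]
ends [ 0.4979 -0.0443  0.092 ]
ends [ 0.4961 -0.1194  0.092 ]
ends [ 0.5039 -0.19    0.092 ]
ends [ 0.5013 -0.2664  0.092 ]
yellow [array([ 0.4531, -0.0073,  0.052 ]), array([ 0.3681, -0.0086,  0.052 ])]
bed right [array([ 0.4578, -0.1486,  0.012 ]), array([ 0.3646, -0.1482,  0.012 ])]
```

View pics/scz.png

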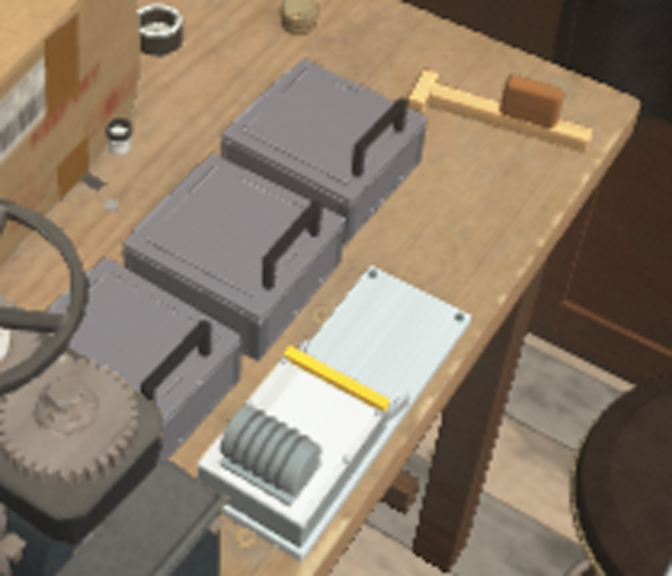

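```bash
python3 -m crank '0 0 0 0 -10.5;0 0 0 0 -10.5;0 0 0 0 -10.5;0 0 0 0 -10.5;0 0 0 0 -10.5' 60; python3 -m crank '0 0 0 0 -10;0 0 0 0 -10;0 0 0 0 0;0 0 0 0 0;0 0 0 0 0'; python3 -c "
from h import *
info(); print(state()['joints'].round(1))"
```

```text
time: 1.27
tool_pos: [0.1731, -0.5483, 0.2503]
tool_rot: [-122.5, 90.0, -142.2]
wrist_force: [-0.4, -0.2, 0.1]
width: 0.0425
time: 1.9
tool_pos: [0.1732, -0.5483, 0.2503]
tool_rot: [160.0, 90.0, 159.9]
wrist_force: [-0.7, 0.6, 0.7]
width: 0.0431
t 1.9 p [ 0.1732 -0.5483  0.2503] z-axis(jaw) [ 1.    -0.002 -0.   ] y [0.002 1.    0.   ] w 0.0431 F [-0.7  0.6  0.7]
[ 80.7  41.6 -23.   84.7  17.9  57.4  53.1]
```

```bash
python3 -m crank '0 0 0.040 0.041 0;0 0 0.040 0.041 0;0 0 0.040 0.041 0;0 0 0.040 0.041 0;0 0 0.040 0.041 0'; python3 -m crank '0 0 0.040 0.041 0;0 0 0.040 0.041 0;0 0 0.040 0.041 0;0 0 0 0 0;0 0 0 0 0'; python3 -c "
from h import *
info(); print(state()['joints'].round(1))
snap('wrist','w1')"
```

```text
time: 2.52
tool_pos: [0.3793, -0.3468, 0.2504]
tool_rot: [-41.2, 90.0, -41.3]
wrist_force: [0.8, -0.5, -0.1]
width: 0.0427
time: 3.15
tool_pos: [0.5008, -0.2284, 0.2502]
tool_rot: [-142.0, 90.0, -142.1]
wrist_force: [0.4, -1.0, 0.7]
width: 0.0427
t 3.15 p [ 0.5008 -0.2284  0.2502] z-axis(jaw) [ 1.    -0.001 -0.   ] y [ 0.001  1.    -0.   ] w 0.0427 F [ 0.4 -1.   0.7]
[ 31.3  39.1 -19.2  90.   15.   53.5   7. ]
```

View pics/w1.png

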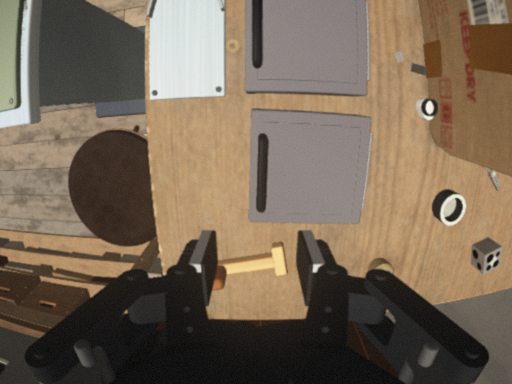

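Run:
```python
from h import *
for rc in((137,264),(210,262),(173,263),(67,257),(0,258)): print(rc,at('wrist',rc,.091).round(4))
print('lid corners',[at('wrist',rc,.057)[:2].round(4).tolist() for rc in((110,252),(220,249),(117,370),(222,361))])
print('mid lid',[at('wrist',rc,.057)[:2].round(4).tolist() for rc in((92,246),(94,367))])
print('bed',[at('wrist',rc,.012)[:2].round(4).tolist() for rc in((98,151),(96,224))])
print('stick',[at('wrist',rc,.018)[:2].round(4).tolist() for rc in((249,276),(274,283))], at('wrist',(260,284),.018))
```

```text
(137, 264) [ 0.506  -0.1876  0.091 ]
(210, 262) [ 0.5044 -0.2612  0.091 ]
(173, 263) [ 0.5052 -0.2228  0.091 ]
(67, 257) [ 0.4995 -0.121   0.091 ]
(0, 258) [ 0.5005 -0.0536  0.091 ]
lid corners [[0.4942, -0.1627], [0.4902, -0.2863], [0.6242, -0.1664], [0.6244, -0.2907]]
mid lid [[0.488, -0.1435], [0.6196, -0.141]]
bed [[0.3678, -0.1442], [0.4601, -0.1463]]
stick [[0.5249, -0.345], [0.5359, -0.3855]] [ 0.53638954 -0.36245799  0.018     ]
```

```bash
python3 - <<'E'
import numpy as np
t=np.arange(11)*.14; x=-.121*np.cos(t)+.037*np.sin(t); z=.121*np.sin(t)+.037*np.cos(t)
print((np.diff(x)*1e3).round(1)); print((np.diff(z)*1e3).round(1))
E
python3 -m crank '0 0.030 0.002 0.003 0;0 0.040 0 0 0;0 0.040 0 0 0;0 0.036 0 0 0;0 0.015 0 0 0'
python3 -c "
from h import *
info()
snap('wrist','w2')"
```

```text
[ 6.3  8.6 10.7 12.5 14.2 15.5 16.5 17.3 17.6 17.7]
[16.5 15.5 14.1 12.5 10.6  8.5  6.3  3.9  1.5 -1. ]
time: 3.82
tool_pos: [0.503, -0.2269, 0.088]
tool_rot: [166.1, 89.9, 166.0]
wrist_force: [0.2, -1.1, 1.5]
width: 0.0425
t 3.83 p [ 0.503  -0.2269  0.088 ] z-axis(jaw) [ 1.    -0.001 -0.002] y [0.001 1.    0.   ] w 0.0425 F [ 0.2 -1.1  1.5]
```

View pics/w2.png

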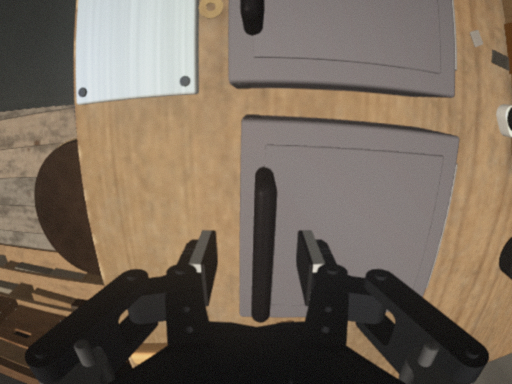

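```bash
python3 -m crank '-1 0 0 0.001 0;-1 0 0 0 0;-1 0 0 0 0;-1 0 0 0 0;-1 0 0 0 0' 40
python3 -m crank '-1 -0.016 0 0.006 0;-1 -0.015 0 0.009 0;-1 -0.014 0 0.011 0;-1 -0.013 0 0.012 0;-1 -0.011 0 0.014 0'
python3 -m crank '-1 -0.008 0 0.016 0;-1 -0.006 0 0.017 0;-1 -0.004 0 0.017 0;-1 -0.002 0 0.018 0;-1 0 0 0 0'
python3 -c "
from h import *
info()
snap('wrist','w3');snap('scene','s3')"
```

```text
time: 4.5
tool_pos: [0.5059, -0.2265, 0.0905]
tool_rot: [-18.5, 89.8, -18.5]
wrist_force: [2.1, -1.0, 8.5]
width: 0.0081
time: 5.12
tool_pos: [0.5551, -0.2277, 0.1596]
tool_rot: [-156.8, 89.7, -156.9]
wrist_force: [-12.9, -5.1, 10.9]
width: 0.0084
time: 5.75
tool_pos: [0.6257, -0.2288, 0.1796]
tool_rot: [-61.3, 89.7, -61.4]
wrist_force: [0.4, -11.9, 8.4]
width: 0.0083
t 5.75 p [ 0.6257 -0.2288  0.1796] z-axis(jaw) [ 1.    -0.002  0.002] y [ 0.002  1.    -0.004] w 0.0083 F [  0.4 -11.9   8.4]
```

View pics/w3.png

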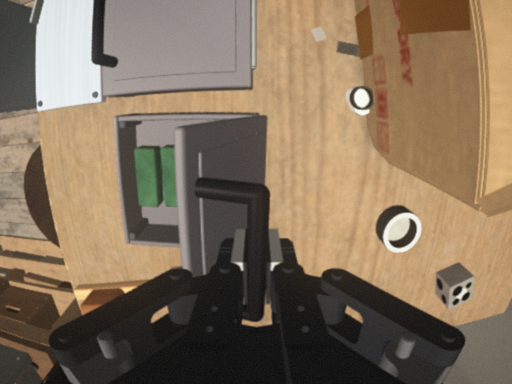

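View pics/s3.png

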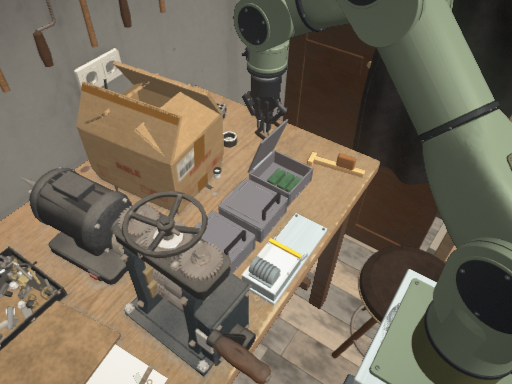

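```bash
python3 -m crank '-1 0 0 0.012 0;-1 0.001 0 0.012 0;-1 0 0 0 0;-0.6 0 0 0 0;-0.6 0 0 0 0'
python3 -c "
from h import *
info()
snap('wrist','w4')"
```

```text
time: 6.48
tool_pos: [0.6489, -0.2259, 0.1776]
tool_rot: [85.6, 90.0, 85.6]
wrist_force: [-0.2, 0.4, 0.2]
width: 0.0173
t 6.47 p [ 0.6489 -0.2259  0.1776] z-axis(jaw) [1.    0.001 0.   ] y [-0.001  1.     0.   ] w 0.0173 F [-0.2  0.4  0.2]
```

View pics/w4.png

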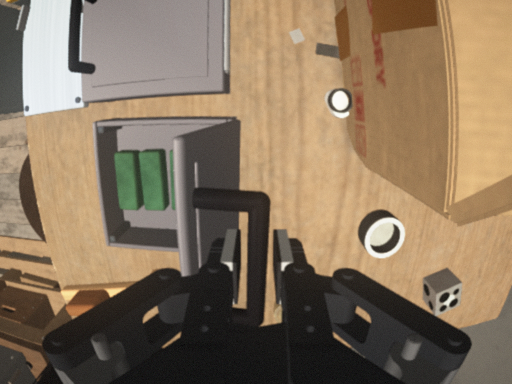

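```bash
python3 -m crank '-0.6 -0.03 0 0 0;-0.6 -0.03 0 0 0;-0.4 -0.03 0 -0.02 0;0 0 0.036 -0.043 0;0 0 0.036 -0.043 0' 60
python3 -m crank '0 0 0.036 -0.043 0;0 0 0.036 0 0;0 0.02 0 0 0;0 0 0 0 0;0 0 0 0 0'
python3 -c "
from h import *
info()
snap('wrist','w5');snap('scene','s5')"
```

```text
time: 7.15
tool_pos: [0.5449, -0.1557, 0.2675]
tool_rot: [34.0, 90.0, 34.0]
wrist_force: [2.6, -0.1, 0.4]
width: 0.0429
time: 7.78
tool_pos: [0.5035, -0.085, 0.2479]
tool_rot: [-1.7, 90.0, -1.7]
wrist_force: [0.2, 0.1, 0.5]
width: 0.043
t 7.78 p [ 0.5035 -0.085   0.2479] z-axis(jaw) [ 1. -0.  0.] y [ 0.  1. -0.] w 0.043 F [0.2 0.1 0.5]
```

View pics/w5.png

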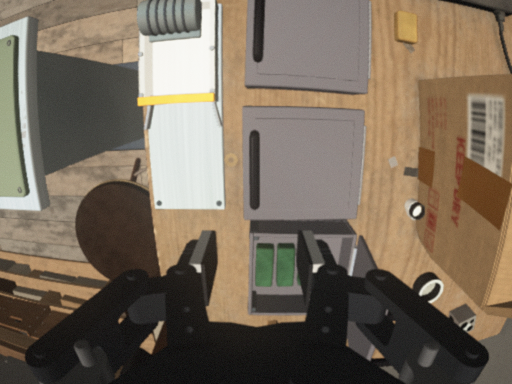

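View pics/s5.png

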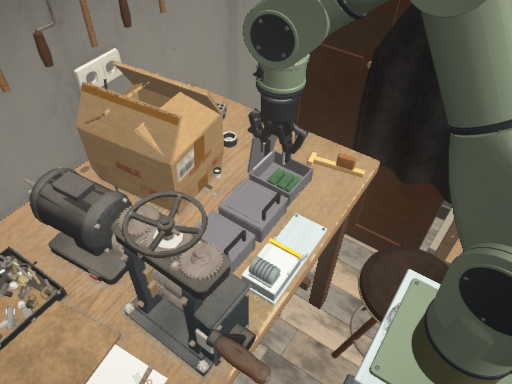

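Run:
```python
from h import *
for rc in((134,253),(207,252),(170,253),(62,258),(-5,258)): print(rc,at('wrist',rc,.091).round(4))
print('left lid edge',[at('wrist',rc,.057)[:2].round(4).tolist() for rc in((90,247),(93,367))])
print('mid lid corners',[at('wrist',rc,.057)[:2].round(4).tolist() for rc in((107,244),(110,364),(220,243),(219,358))])
print('bed',[at('wrist',rc,.012)[:2].round(4).tolist() for rc in((208,155),(208,224))])
print('yellow',[at('wrist',rc,.052)[:2].round(4).tolist() for rc in((102,138),(97,215))])
```

```text
(134, 253) [ 0.4988 -0.0405  0.091 ]
(207, 252) [ 0.4976 -0.1131  0.091 ]
(170, 253) [ 0.4987 -0.0753  0.091 ]
(62, 258) [0.5035 0.0275 0.091 ]
(-5, 258) [0.5035 0.0949 0.091 ]
left lid edge [[0.4923, 0.0025], [0.6219, 0.0041]]
mid lid corners [[0.4891, -0.0154], [0.619, -0.0148], [0.4867, -0.1413], [0.6224, -0.1415]]
bed [[0.3666, -0.1442], [0.4603, -0.1433]]
yellow [[0.3705, -0.0049], [0.4581, -0.0042]]
```

```bash
python3 -m crank '0 0.030 0.006 -0.004 0;0 0.040 0 0 0;0 0.040 0 0 0;0 0.034 0 0 0;0 0.014 0 0 0'
python3 -m crank '-1 0 0 0 0;-1 0 0 0 0;-1 0 0 0 0;-1 0 0 0 0;-1 0 0 0 0' 40; python3 -c "
from h import *
snap('wrist','w6')"
```

```text
time: 8.5
tool_pos: [0.4991, -0.0788, 0.0883]
tool_rot: [174.7, 89.9, 174.7]
wrist_force: [0.9, -0.2, 0.1]
width: 0.0425
time: 9.12
tool_pos: [0.5011, -0.0788, 0.0908]
tool_rot: [0.9, 89.7, 0.9]
wrist_force: [8.1, -0.5, -4.5]
width: 0.0081
```

View pics/w6.png

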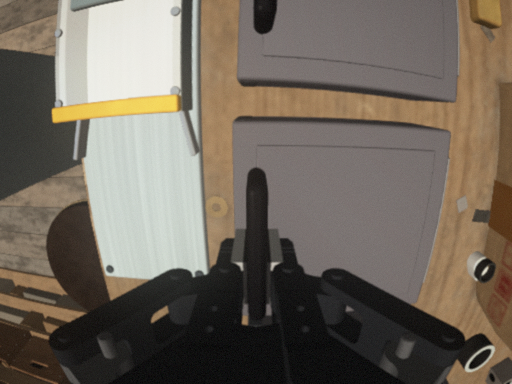

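```bash
python3 -m crank '-1 -0.016 0 0.006 0;-1 -0.015 0 0.009 0;-1 -0.014 0 0.011 0;-1 -0.013 0 0.012 0;-1 -0.011 0 0.014 0'
python3 -m crank '-1 -0.008 0 0.016 0;-1 -0.006 0 0.017 0;-1 -0.004 0 0.017 0;-1 -0.002 0 0.018 0;-1 0 0 0 0'
python3 -m crank '-1 0 0 0.012 0;-1 0.001 0 0.013 0;-1 0 0 0 0;-0.6 0 0 0 0;-0.6 0 0 0 0'
python3 -c "
from h import *
info()
snap('wrist','w7')"
```

```text
time: 9.8
tool_pos: [0.5506, -0.0788, 0.1602]
tool_rot: [-173.6, 89.9, -173.6]
wrist_force: [-2.6, -0.5, -2.6]
width: 0.0084
time: 10.42
tool_pos: [0.6205, -0.0788, 0.1803]
tool_rot: [0.1, 89.8, 0.1]
wrist_force: [-0.8, 0.1, 12.9]
width: 0.008
time: 11.05
tool_pos: [0.6441, -0.0787, 0.1779]
tool_rot: [5.0, 90.0, 5.0]
wrist_force: [-0.2, -0.5, 0.0]
width: 0.0174
t 11.05 p [ 0.6441 -0.0787  0.1779] z-axis(jaw) [1. 0. 0.] y [-0.  1.  0.] w 0.0174 F [-0.2 -0.5  0. ]
```

View pics/w7.png

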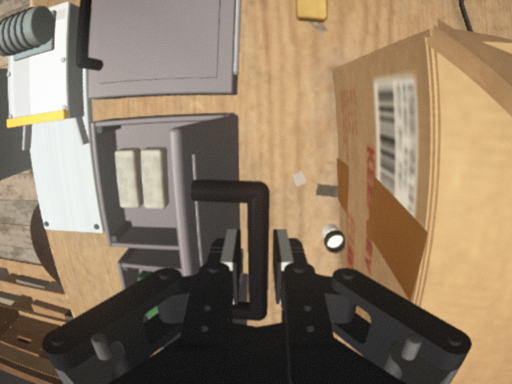

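```bash
python3 -m crank '-0.6 -0.03 0 0 0;-0.6 -0.03 0 0 0;-0.4 -0.03 0 -0.02 0;0 0 0.036 -0.040 0;0 0 0.036 -0.040 0' 60
python3 -m crank '0 0 0.036 -0.039 0;0 0 0.036 0 0;0 0.02 0 0 0;0 0 0 0 0;0 0 0 0 0'
python3 -c "
from h import *
info()
snap('wrist','w8')"
```

```text
time: 11.72
tool_pos: [0.5428, -0.0059, 0.2677]
tool_rot: [26.9, 90.0, 26.9]
wrist_force: [1.8, 0.5, 0.8]
width: 0.0427
time: 12.35
tool_pos: [0.5054, 0.0649, 0.2479]
tool_rot: [5.3, 90.0, 5.2]
wrist_force: [0.7, -0.4, 0.8]
width: 0.0423
t 12.35 p [0.5054 0.0649 0.2479] z-axis(jaw) [ 1. -0.  0.] y [0. 1. 0.] w 0.0423 F [ 0.7 -0.4  0.8]
```

View pics/w8.png

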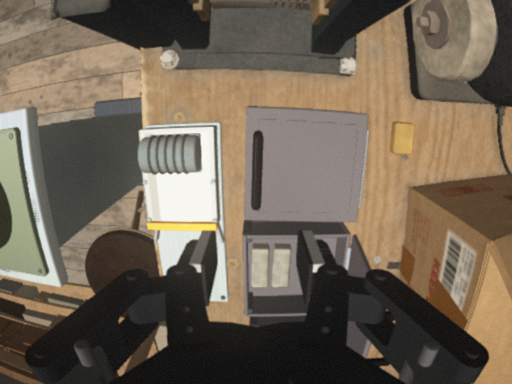

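```bash
python3 -m crank '0 0.030 0.001 0.001 0;0 0.040 0 0 0;0 0.040 0 0 0;0 0.034 0 0 0;0 0.014 0 0 0'
python3 -m crank '-1 0 0 0 0;-1 0 0 0 0;-1 0 0 0 0;-1 0 0 0 0;-1 0 0 0 0' 40
python3 -m crank '-1 -0.016 0 0.006 0;-1 -0.015 0 0.009 0;-1 -0.014 0 0.011 0;-1 -0.013 0 0.012 0;-1 -0.011 0 0.014 0'
python3 -c "
from h import *
info()
snap('wrist','w9')"
```

```text
time: 13.02
tool_pos: [0.5061, 0.066, 0.0884]
tool_rot: [-166.1, 89.9, -166.1]
wrist_force: [-0.1, -0.1, 1.0]
width: 0.0425
time: 13.65
tool_pos: [0.5056, 0.0662, 0.0905]
tool_rot: [-168.3, 90.0, -168.3]
wrist_force: [-7.9, 0.7, 3.1]
width: 0.008
time: 14.28
tool_pos: [0.5566, 0.0651, 0.1604]
tool_rot: [-148.8, 89.8, -148.8]
wrist_force: [-6.5, -9.2, 2.6]
width: 0.0082
t 14.28 p [0.5566 0.0651 0.1604] z-axis(jaw) [ 1.    -0.001 -0.004] y [ 0.001  1.    -0.002] w 0.0082 F [-6.5 -9.2  2.6]
```

View pics/w9.png

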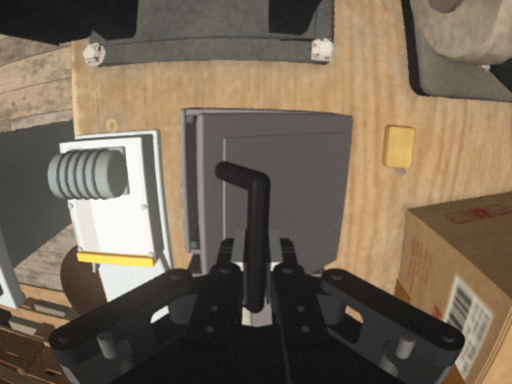

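```bash
python3 -m crank '-1 -0.008 0 0.016 0;-1 -0.006 0 0.017 0;-1 -0.004 0 0.017 0;-1 -0.002 0 0.018 0;-1 0 0 0 0'
python3 -m crank '-1 0 0 0.012 0;-1 0.001 0 0.013 0;-1 0 0 0 0;-0.6 0 0 0 0;-0.6 0 0 0 0'
python3 -m crank '-0.6 -0.03 0 0 0;-0.6 -0.03 0 0 0;-0.4 -0.03 -0.02 -0.02 0;0 0 -0.04 -0.040 0;0 0 -0.04 -0.040 0' 60
python3 -c "
from h import *
info()
snap('wrist','w10');snap('scene','s10');snap('top','t10')"
```

```text
time: 14.95
tool_pos: [0.6273, 0.064, 0.1798]
tool_rot: [-52.6, 89.8, -52.7]
wrist_force: [0.9, -10.5, 3.4]
width: 0.009
time: 15.58
tool_pos: [0.6514, 0.0666, 0.1785]
tool_rot: [33.4, 89.9, 33.5]
wrist_force: [-0.2, 0.4, -0.1]
width: 0.0171
time: 16.2
tool_pos: [0.55, -0.0344, 0.2681]
tool_rot: [1.9, 89.9, 2.0]
wrist_force: [1.7, -1.2, 1.0]
width: 0.0428
t 16.2 p [ 0.55   -0.0344  0.2681] z-axis(jaw) [1.    0.001 0.001] y [-0.001  1.     0.   ] w 0.0428 F [ 1.7 -1.2  1. ]
```

View pics/w10.png

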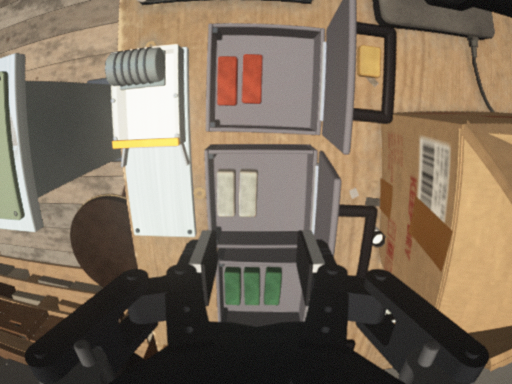

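View pics/s10.png

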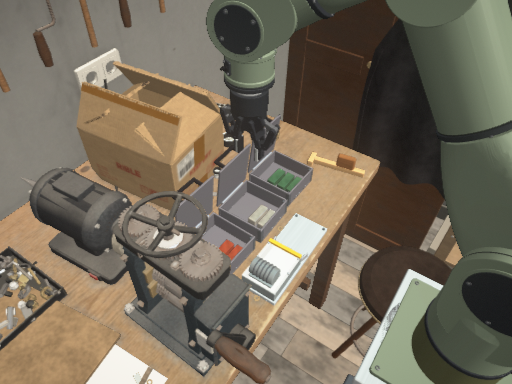

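View pics/t10.png

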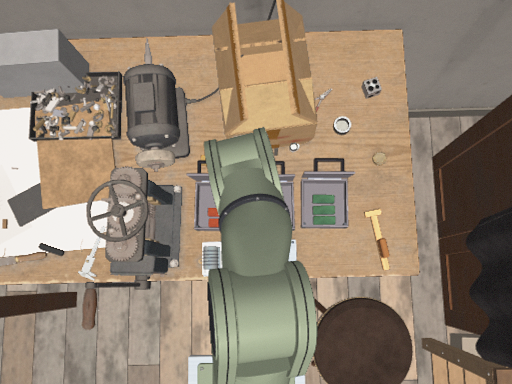

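```bash
python3 -m crank '0.5 0 -0.048 -0.005 0;0.5 0 -0.048 -0.005 0;0.7 0 -0.048 -0.005 0;0.7 0 -0.048 0 0;0.7 0 0 0 -10'
python3 -m crank '0.7 0 0 0 -10;0.7 0 0 0 -10;0.7 0 0 0 -10;0.7 0 0 0 -10;0.7 0 0 0 -10'
python3 -m crank '0.7 0 0 0 -10;0.7 0 0 0 -10;0.7 0 0 0 -10;0.7 0 0 0 0;0.7 0 0 0 0'
python3 -c "
from h import *
info();print(state()['joints'].round(1))
snap('wrist','w11')"
```

```text
time: 16.98
tool_pos: [0.5365, -0.2284, 0.2673]
tool_rot: [-79.9, 89.9, -70.0]
wrist_force: [0.5, 1.5, -0.8]
width: 0.0724
time: 17.6
tool_pos: [0.5372, -0.2249, 0.2677]
tool_rot: [-34.8, 89.9, 25.6]
wrist_force: [0.8, -0.0, 0.3]
width: 0.0726
time: 18.23
tool_pos: [0.5367, -0.2254, 0.2675]
tool_rot: [-56.7, 90.0, 33.1]
wrist_force: [-0.4, -0.3, 0.2]
width: 0.0725
t 18.23 p [ 0.5367 -0.2254  0.2675] z-axis(jaw) [0.003 1.    0.   ] y [-1.     0.003 -0.   ] w 0.0725 F [-0.4 -0.3  0.2]
[ 40.6  45.2 -45.2  81.2  33.1  67.3  80.9]
```

View pics/w11.png

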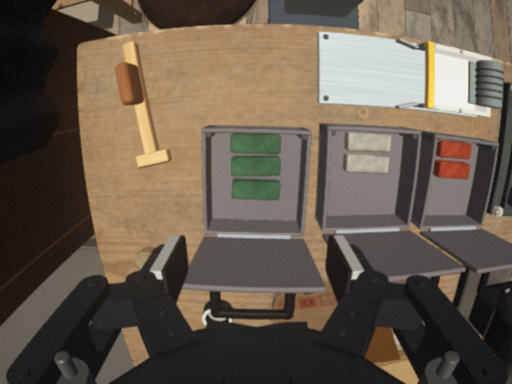

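Run:
```python
from h import *
s,im=snap('wrist','w12')
for d in silhouettes('wrist','green_1'):
    ys,xs=np.nonzero(d['pixels']); rect=cv2.minAreaRect(np.stack([xs,ys],1).astype(np.float32))
    print(round(d['confidence'],2),np.round(d['at'],1),at('wrist',d['at'],.026,s).round(4),[at('wrist',(q[1],q[0]),.026,s)[:2].round(3).tolist() for q in cv2.boxPoints(rect)])
print('stick nose face',[at('wrist',rc,.018,s)[:2].round(4).tolist() for rc in((165,138),(157,169),(161,153))])
print('box inner',[at('wrist',rc,.05,s)[:2].round(4).tolist() for rc in((130,203),(129,310),(235,207),(235,303))])
```

```text
0.88 [141.4 253.6] [ 0.509  -0.2285  0.026 ] [[0.523, -0.259], [0.496, -0.257], [0.499, -0.194], [0.525, -0.195]]
0.86 [164.3 255.4] [ 0.5378 -0.2264  0.026 ] [[0.527, -0.258], [0.527, -0.196], [0.552, -0.195], [0.551, -0.259]]
0.71 [188.5 254.9] [ 0.5694 -0.2272  0.026 ] [[0.582, -0.256], [0.554, -0.255], [0.557, -0.195], [0.584, -0.195]]
0.3 [ 75.5 401.8] [ 0.4165 -0.0359  0.026 ] [[0.46, -0.159], [0.368, -0.15], [0.337, 0.173], [0.457, 0.159]]
stick nose face [[0.5382, -0.3846], [0.5285, -0.3392], [0.5332, -0.3622]]
box inner [[0.4918, -0.2865], [0.4909, -0.1633], [0.6238, -0.2883], [0.6241, -0.1661]]
```

```bash
python3 -m crank '0.7 0.040 0.027 -0.002 0;0.7 0.050 0 0 0;0.7 0.050 0 0 0;0.7 0.040 0 0 0;0.7 0 0 0 0'
python3 -c "
from h import *
info()
snap('wrist','w13')"
```

```text
time: 19.0
tool_pos: [0.5086, -0.2272, 0.0858]
tool_rot: [68.9, 89.8, 158.9]
wrist_force: [0.4, -0.3, 0.8]
width: 0.0725
t 19.0 p [ 0.5086 -0.2272  0.0858] z-axis(jaw) [0.    1.    0.001] y [-1.     0.     0.003] w 0.0725 F [ 0.4 -0.3  0.8]
```

View pics/w13.png

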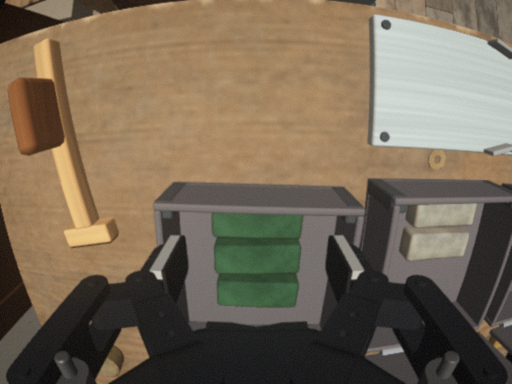

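```bash
python3 -c "
from h import *
for rc in((224,257),(257,257),(290,257),(224,212),(224,302)): print(at('wrist',rc,.026).round(4))"
python3 -m crank '0.7 0.030 0 0 0;0.7 0.022 0 0 0;0.7 0.006 0 0 0;0.7 0 0 0 0;0.7 0 0 0 0'
python3 -c "
from h import *
info()"
```

```text
[ 0.5137 -0.2268  0.026 ]
[ 0.5392 -0.2268  0.026 ]
[ 0.5682 -0.2267  0.026 ]
[ 0.5139 -0.2573  0.026 ]
[ 0.5139 -0.1963  0.026 ]
time: 19.68
tool_pos: [0.5101, -0.2279, 0.0306]
tool_rot: [-102.9, 89.9, -12.9]
wrist_force: [1.8, -1.0, 2.2]
width: 0.0724
t 19.68 p [ 0.5101 -0.2279  0.0306] z-axis(jaw) [-0.  1. -0.] y [-1.    -0.    -0.002] w 0.0724 F [ 1.8 -1.   2.2]
```

```bash
python3 -m crank '0.7 0.003 0 0 0;0.3 0 0 0 0;0 0 0 0 0;-0.5 0 0 0 0;-0.5 0 0 0 0' 50
python3 -c "
from h import *
info()
snap('wrist','w14')"
```

```text
time: 20.3
tool_pos: [0.51, -0.2275, 0.0269]
tool_rot: [-81.3, 89.9, 8.7]
wrist_force: [3.3, 1.7, 7.8]
width: 0.0612
t 20.3 p [ 0.51   -0.2275  0.0269] z-axis(jaw) [-0.001  1.     0.   ] y [-1.    -0.001 -0.002] w 0.0612 F [3.3 1.7 7.8]
```

View pics/w14.png

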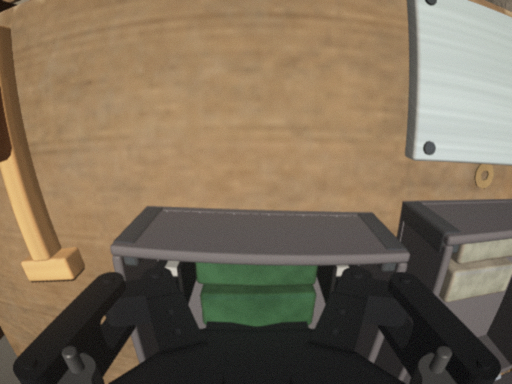

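```bash
python3 -m crank '-0.5 -0.030 0 0 0;-0.5 -0.050 0 0 0;-0.5 -0.040 0.02 0.02 0;-0.5 -0.030 0.02 0.03 0;-0.5 0 0.027 0.04 0'
python3 -c "
from h import *
info()
snap('wrist','w15')"
python3 -m crank '-0.5 0 0.025 0.04 0;-0.5 0 0.005 0.0355 0;-0.5 0 0 0 10;-0.5 0 0 0 10;-0.5 0 0 0 10'
python3 -m crank '-0.5 0 0 0 10;-0.5 0 0 0 10;-0.5 0 0 0 10;-0.5 0 0 0 10;-0.5 0 0 0 10'
python3 -m crank '-0.5 0 0 0 10;-0.5 0 0 0 0;-0.5 0 0 0 0;-0.5 0 0 0 0;-0.5 0 0 0 0'
python3 -c "
from h import *
info()
snap('wrist','w16')"
```

```text
time: 20.98
tool_pos: [0.4419, -0.1374, 0.1778]
tool_rot: [-113.6, 89.9, -23.7]
wrist_force: [2.3, 1.6, -1.9]
width: 0.061
t 20.98 p [ 0.4419 -0.1374  0.1778] z-axis(jaw) [ 0.001  1.    -0.001] y [-1.     0.001 -0.002] w 0.061 F [ 2.3  1.6 -1.9]
time: 21.65
tool_pos: [0.412, -0.0624, 0.1764]
tool_rot: [150.2, 90.0, -150.1]
wrist_force: [0.3, 0.7, 0.0]
width: 0.0607
time: 22.28
tool_pos: [0.412, -0.0624, 0.1764]
tool_rot: [-177.6, 90.0, -167.9]
wrist_force: [0.4, -0.1, -0.8]
width: 0.0607
time: 22.9
tool_pos: [0.4123, -0.0623, 0.1763]
tool_rot: [106.1, 90.0, 106.2]
wrist_force: [0.1, 0.4, -0.2]
width: 0.0612
t 22.9 p [ 0.4123 -0.0623  0.1763] z-axis(jaw) [ 1.     0.002 -0.   ] y [-0.002  1.     0.   ] w 0.0612 F [ 0.1  0.4 -0.2]
```

View pics/w15.png

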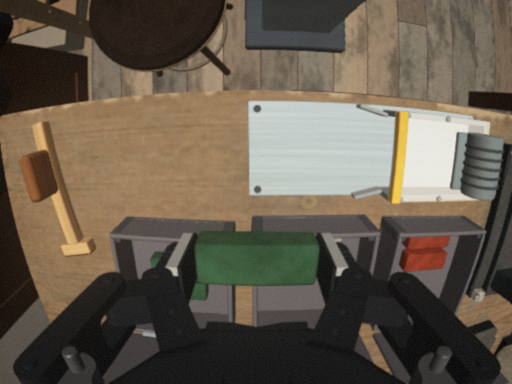

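View pics/w16.png

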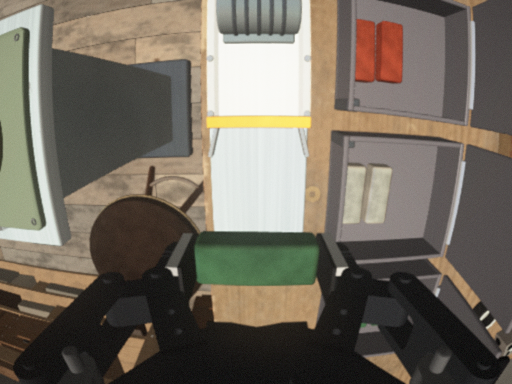

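```bash
python3 -c "
from h import *
print('yellow',at('wrist',(117,208),.052).round(4),at('wrist',(117,311),.052).round(4),at('wrist',(128,259),.052).round(4))
print('bed',at('wrist',(200,213),.012).round(4),at('wrist',(200,304),.012).round(4))
print('cheeks',at('wrist',(156,217),.026).round(4),at('wrist',(156,301),.026).round(4))
"
```

```text
yellow [3.704e-01 3.000e-04 5.200e-02] [0.4559 0.0005 0.052 ] [ 0.4127 -0.0094  0.052 ]
bed [ 0.3662 -0.0856  0.012 ] [ 0.4595 -0.0856  0.012 ]
cheeks [ 0.3738 -0.0375  0.026 ] [ 0.4524 -0.0374  0.026 ]
```

```bash
python3 -m crank '-0.5 0.040 -0.002 0.001 0;-0.5 0.050 0 0 0;-0.5 0.034 0 0 0;-0.5 0.016 0 0 0;-0.5 0 0 0 0'
python3 -c "
from h import *
info()
snap('wrist','w17')"
```

```text
time: 23.58
tool_pos: [0.4162, -0.0646, 0.0383]
tool_rot: [169.8, 89.7, 169.8]
wrist_force: [-0.7, 0.1, 0.3]
width: 0.061
t 23.57 p [ 0.4162 -0.0646  0.0383] z-axis(jaw) [ 1.     0.001 -0.005] y [-0.001  1.     0.001] w 0.061 F [-0.7  0.1  0.3]
```

View pics/w17.png

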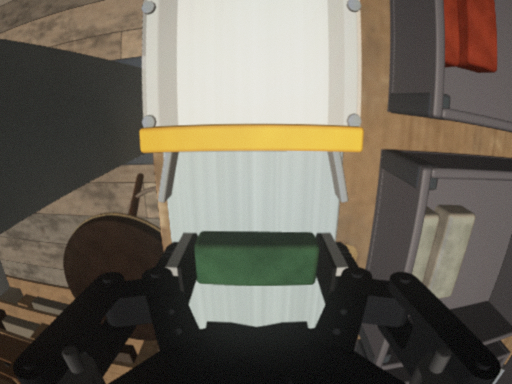

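```bash
python3 -m crank '-0.5 0.002 0 -0.002 0;-0.5 0.001 0 0 0;-0.5 0 0 0 0;0.62 0 0 0 0;0.62 0 0 0 0'
python3 -c "
from h import *
info()
snap('wrist','w18')"
```

```text
time: 24.25
tool_pos: [0.4157, -0.0649, 0.0366]
tool_rot: [170.7, 89.6, 170.7]
wrist_force: [-0.9, -0.4, -0.4]
width: 0.0689
t 24.25 p [ 0.4157 -0.0649  0.0366] z-axis(jaw) [ 1.     0.    -0.007] y [-0.     1.     0.001] w 0.0689 F [-0.9 -0.4 -0.4]
```

View pics/w18.png

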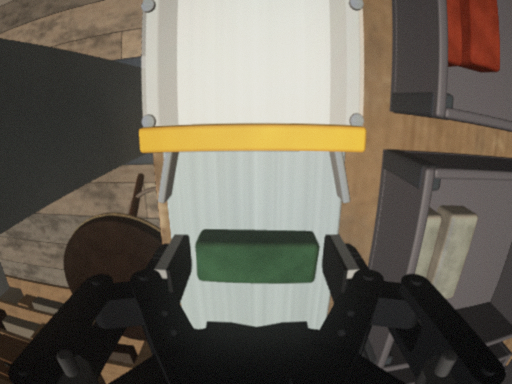

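```bash
python3 -m crank '0.62 -0.040 0 0 0;0.62 -0.050 0 0 0;0.7 -0.050 -0.02 0 0;0.7 -0.020 -0.045 0.02 0;0.7 0 -0.045 0.02 0'
python3 -m crank '0.7 0 -0.045 0.02 0;0.7 0 -0.007 0.003 0;0.7 0 0 0 -10;0.7 0 0 0 -10;0.7 0 0 0 -10'
python3 -m crank '0.7 0 0 0 -10;0.7 0 0 0 -10;0.7 0 0 0 -10;0.7 0 0 0 -10;0.7 0 0 0 -10'
python3 -m crank '0.7 0 0 0 -10;0.7 0 -0.02 0 0;0.7 0 -0.02 0 0;0.7 0 0 0 0;0.7 0 0 0 0'
python3 -c "
from h import *
info()
s,im=snap('wrist','w19')
for d in silhouettes('wrist','green_1'):
    print(round(d['confidence'],2),np.round(d['at'],1),at('wrist',d['at'],.026,s).round(4))
"
```

```text
time: 24.92
tool_pos: [0.4577, -0.1768, 0.198]
tool_rot: [176.6, 89.8, 176.7]
wrist_force: [0.2, 0.8, -1.0]
width: 0.0729
time: 25.55
tool_pos: [0.4797, -0.2264, 0.1959]
tool_rot: [139.5, 89.6, 169.9]
wrist_force: [-0.5, -0.0, -0.3]
width: 0.0723
time: 26.18
tool_pos: [0.4798, -0.2265, 0.1959]
tool_rot: [90.6, 89.6, 171.0]
wrist_force: [-0.3, 0.2, -0.3]
width: 0.0723
time: 26.8
tool_pos: [0.5193, -0.2267, 0.1956]
tool_rot: [82.2, 89.6, 172.2]
wrist_force: [0.0, -0.0, 0.0]
width: 0.0723
t 26.8 p [ 0.5193 -0.2267  0.1956] z-axis(jaw) [-0.001  1.     0.001] y [-1.    -0.001  0.008] w 0.0723 F [ 0. -0.  0.]
0.88 [221.2 253.3] [ 0.5655 -0.2296  0.026 ]
0.87 [194.4 257.7] [ 0.5357 -0.225   0.026 ]
0.72 [ 82.9 403.4] [ 0.4138 -0.0722  0.026 ]
```

View pics/w19.png

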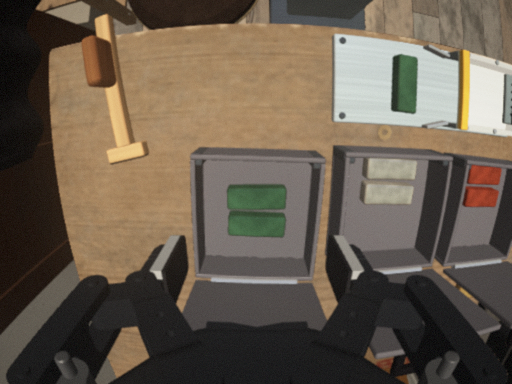

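```bash
python3 -m crank '0.7 0.040 -0.019 0 0;0.7 0.050 0 0 0;0.7 0.050 0 0 0;0.7 0.020 0 0 0;0.7 0.008 0 0 0'
python3 -c "
from h import *
info()"
python3 -m crank '0.7 0.001 0 0 0;0.3 0 0 0 0;0 0 0 0 0;-0.5 0 0 0 0;-0.5 0 0 0 0' 50
python3 -c "
from h import *
info()
snap('wrist','w20')"
```

```text
time: 27.52
tool_pos: [0.5378, -0.2268, 0.0277]
tool_rot: [79.7, 89.6, 169.7]
wrist_force: [0.4, -0.1, 0.3]
width: 0.0728
t 27.52 p [ 0.5378 -0.2268  0.0277] z-axis(jaw) [-0.     1.     0.001] y [-1.    -0.     0.007] w 0.0728 F [ 0.4 -0.1  0.3]
time: 28.15
tool_pos: [0.5383, -0.2271, 0.0281]
tool_rot: [86.5, 89.7, 176.5]
wrist_force: [-2.7, 0.3, 6.2]
width: 0.0614
t 28.15 p [ 0.5383 -0.2271  0.0281] z-axis(jaw) [-0.  1.  0.] y [-1.    -0.     0.005] w 0.0614 F [-2.7  0.3  6.2]
```

View pics/w20.png

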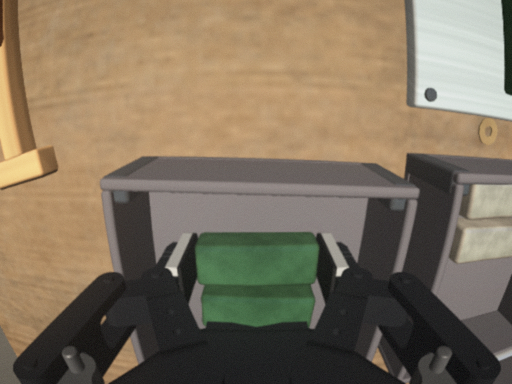

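```bash
python3 -m crank '-0.5 -0.030 0 0 0;-0.5 -0.050 0 0 0;-0.5 -0.040 0.025 0.02 0;-0.5 -0.020 0.03 0.03 0;-0.5 0 0.035 0.04 0'
python3 -m crank '-0.5 0 0.035 0.04 0;-0.5 0 0 0.005 0;-0.5 0 0 0 10;-0.5 0 0 0 10;-0.5 0 0 0 10'
python3 -m crank '-0.5 0 0 0 10;-0.5 0 0 0 10;-0.5 0 0 0 10;-0.5 0 0 0 10;-0.5 0 0 0 10'
python3 -m crank '-0.5 0 0 0 10;-0.5 0 0 0 0;-0.5 0 0 0 0;-0.5 0 0 0 0;-0.5 0 0 0 0'
python3 -c "
from h import *
info()
snap('wrist','w21')"
```

```text
time: 28.82
tool_pos: [0.4483, -0.1366, 0.1693]
tool_rot: [89.0, 89.8, 179.0]
wrist_force: [1.3, 1.0, -0.7]
width: 0.0611
time: 29.45
tool_pos: [0.4144, -0.0925, 0.1682]
tool_rot: [113.8, 89.7, 173.4]
wrist_force: [-0.8, -0.3, -1.6]
width: 0.061
time: 30.08
tool_pos: [0.4144, -0.0924, 0.1682]
tool_rot: [160.2, 89.7, 169.9]
wrist_force: [0.5, 0.8, -1.2]
width: 0.0609
time: 30.7
tool_pos: [0.4136, -0.0922, 0.1676]
tool_rot: [169.9, 89.6, 170.0]
wrist_force: [0.1, 0.0, -1.1]
width: 0.061
t 30.7 p [ 0.4136 -0.0922  0.1676] z-axis(jaw) [ 1.     0.001 -0.007] y [-0.001  1.     0.001] w 0.061 F [ 0.1  0.  -1.1]
```

View pics/w21.png

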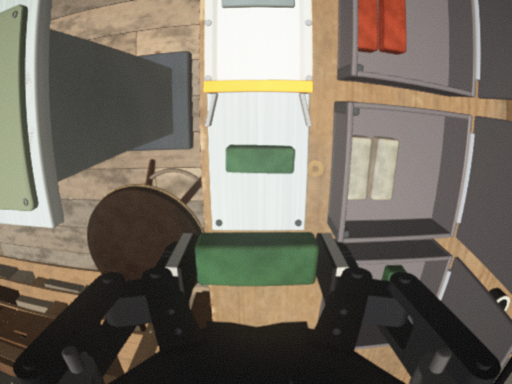

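```bash
python3 -c "
from h import *
for rc in((172,260),(146,260)): print(at('wrist',rc,.033).round(4))"
python3 -m crank '-0.5 0.040 -0.001 -0.001 0;-0.5 0.050 0 0 0;-0.5 0.030 0 0 0;-0.5 0.013 0 0 0;-0.5 0 0 0 0'
python3 -c "
from h import *
info()
snap('wrist','w22')"
```

```text
[ 0.4143 -0.0789  0.033 ]
[ 0.4142 -0.0556  0.033 ]
time: 31.38
tool_pos: [0.4114, -0.0928, 0.0338]
tool_rot: [173.4, 89.5, 173.5]
wrist_force: [0.3, -0.2, -1.1]
width: 0.0612
t 31.38 p [ 0.4114 -0.0928  0.0338] z-axis(jaw) [ 1.     0.002 -0.009] y [-0.002  1.     0.001] w 0.0612 F [ 0.3 -0.2 -1.1]
```

View pics/w22.png

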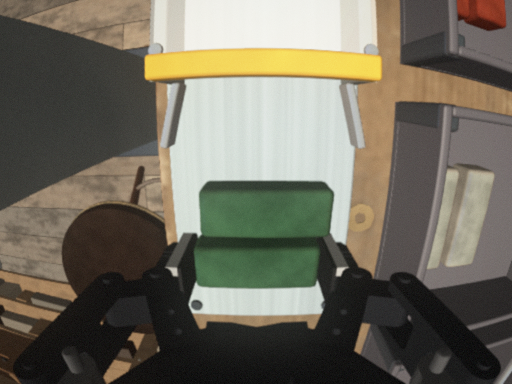

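```bash
python3 -m crank '0.62 0 0 0 0;0.62 0 0 0 0;0.62 -0.040 0 0 0;0.62 -0.050 0 0 0;0.7 -0.050 -0.02 0.01 0'
python3 -m crank '0.7 0 -0.045 0.03 0;0.7 0 -0.045 0.02 0;0.7 0 -0.025 0.01 0;0.7 0 0 0 -10;0.7 0 0 0 -10'
python3 -m crank '0.7 0 0 0 -10;0.7 0 0 0 -10;0.7 0 0 0 -10;0.7 0 0 0 -10;0.7 0 0 0 -10'
python3 -m crank '0.7 0 0 0 -10;0.7 0 0 0 -10;0.7 0 -0.04 0 0;0.7 0 -0.04 0 0;0.7 0 0 0 0'
python3 -c "
from h import *
info()
s,im=snap('wrist','w23')
for d in silhouettes('wrist','green_1'):
    print(round(d['confidence'],2),np.round(d['at'],1),at('wrist',d['at'],.026,s).round(4))
"
```

```text
time: 32.05
tool_pos: [0.4224, -0.1124, 0.1764]
tool_rot: [170.8, 89.6, 171.0]
wrist_force: [1.1, -0.8, -1.1]
width: 0.0723
time: 32.67
tool_pos: [0.4826, -0.2284, 0.174]
tool_rot: [151.5, 89.6, 171.8]
wrist_force: [0.0, 0.5, -0.6]
width: 0.0727
time: 33.3
tool_pos: [0.4826, -0.2282, 0.1741]
tool_rot: [102.9, 89.6, 173.3]
wrist_force: [-0.1, -0.1, 1.1]
width: 0.0725
time: 33.92
tool_pos: [0.5642, -0.2272, 0.173]
tool_rot: [72.2, 89.6, 162.3]
wrist_force: [-0.9, -0.0, -1.3]
width: 0.0724
t 33.92 p [ 0.5642 -0.2272  0.173 ] z-axis(jaw) [-0.001  1.     0.002] y [-1.    -0.001  0.006] w 0.0724 F [-0.9 -0.  -1.3]
0.91 [189.3 254.5] [ 0.5687 -0.2284  0.026 ]
0.78 [ 38.5 414.5] [ 0.4139 -0.0713  0.026 ]
0.72 [ 31.5 389.9] [ 0.4113 -0.0991  0.026 ]
```

View pics/w23.png

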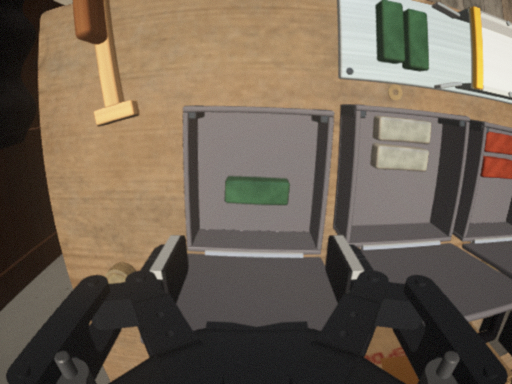

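```bash
python3 -m crank '0.7 0.040 -0.003 0 0;0.7 0.050 0 0 0;0.7 0.035 0 0 0;0.7 0.014 0 0 0;0.7 0.006 0 0 0'
python3 -c "
from h import *
info()"
python3 -m crank '0.7 0.001 0 0 0;0.3 0 0 0 0;0 0 0 0 0;-0.5 0 0 0 0;-0.5 0 0 0 0' 50
python3 -c "
from h import *
info()
snap('wrist','w24')"
```

```text
time: 34.65
tool_pos: [0.5646, -0.2281, 0.0287]
tool_rot: [80.7, 89.6, 170.7]
wrist_force: [0.1, 0.1, 1.1]
width: 0.0728
t 34.65 p [ 0.5646 -0.2281  0.0287] z-axis(jaw) [-0.     1.     0.001] y [-1.    -0.     0.007] w 0.0728 F [0.1 0.1 1.1]
time: 35.28
tool_pos: [0.5651, -0.228, 0.0287]
tool_rot: [85.5, 89.7, 175.5]
wrist_force: [-2.2, -0.6, 8.5]
width: 0.0607
t 35.27 p [ 0.5651 -0.228   0.0287] z-axis(jaw) [-0.  1.  0.] y [-1.    -0.     0.006] w 0.0607 F [-2.2 -0.6  8.5]
```

View pics/w24.png

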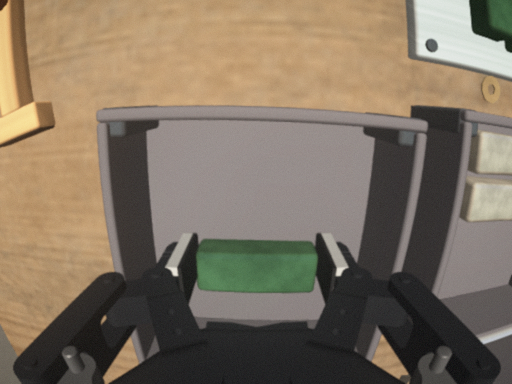

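```bash
python3 -m crank '-0.5 -0.030 0 0 0;-0.5 -0.050 0 0 0;-0.5 -0.040 0.03 0.01 0;-0.5 -0.020 0.035 0.02 0;-0.5 0 0.045 0.035 0'
python3 -m crank '-0.5 0 0.042 0.035 0;-0.5 0 0 0.0095 0;-0.5 0 0 0 10;-0.5 0 0 0 10;-0.5 0 0 0 10'
python3 -m crank '-0.5 0 0 0 10;-0.5 0 0 0 10;-0.5 0 0 0 10;-0.5 0 0 0 10;-0.5 0 0 0 10'
python3 -m crank '-0.5 0 0 0 10;-0.5 0 0 0 0;-0.5 0 0 0 0;-0.5 0 0 0 0;-0.5 0 0 0 0'
python3 -c "
from h import *
info()
snap('wrist','w25')"
```

```text
time: 35.95
tool_pos: [0.4551, -0.1629, 0.1699]
tool_rot: [87.6, 89.8, 177.5]
wrist_force: [1.8, 1.9, -0.7]
width: 0.0606
time: 36.58
tool_pos: [0.4144, -0.1187, 0.1691]
tool_rot: [113.5, 89.7, 173.2]
wrist_force: [0.6, -0.8, -2.4]
width: 0.061
time: 37.2
tool_pos: [0.4144, -0.1187, 0.169]
tool_rot: [161.4, 89.7, 171.1]
wrist_force: [0.4, -0.4, -1.6]
width: 0.0611
time: 37.83
tool_pos: [0.4137, -0.1186, 0.1685]
tool_rot: [169.6, 89.6, 169.7]
wrist_force: [1.0, 0.2, -1.3]
width: 0.0608
t 37.83 p [ 0.4137 -0.1186  0.1685] z-axis(jaw) [ 1.     0.001 -0.007] y [-0.001  1.     0.001] w 0.0608 F [ 1.   0.2 -1.3]
```

View pics/w25.png

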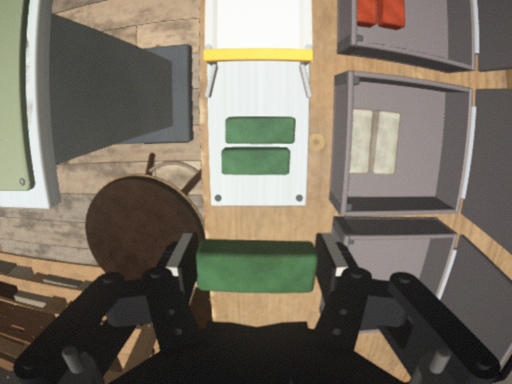

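```bash
python3 -c "
from h import *
for rc in((130,225),(130,295),(161,222),(161,290),(174,256),(205,256)): print(at('wrist',rc,.033 if rc[0]<200 else .012).round(4))"
python3 -m crank '-0.5 0.040 0.000 0.001 0;-0.5 0.050 0 0 0;-0.5 0.030 0 0 0;-0.5 0.013 0 0 0;-0.5 0 0 0 0'
python3 -c "
from h import *
info()
snap('wrist','w26')"
```

```text
[ 0.3838 -0.068   0.033 ]
[ 0.4446 -0.0678  0.033 ]
[ 0.3806 -0.0956  0.033 ]
[ 0.4408 -0.0955  0.033 ]
[ 0.4107 -0.1075  0.033 ]
[ 0.4106 -0.1442  0.012 ]
time: 38.5
tool_pos: [0.4134, -0.1182, 0.0347]
tool_rot: [171.6, 89.5, 171.7]
wrist_force: [-0.5, -0.1, -1.6]
width: 0.0608
t 38.5 p [ 0.4134 -0.1182  0.0347] z-axis(jaw) [ 1.     0.001 -0.008] y [-0.001  1.     0.001] w 0.0608 F [-0.5 -0.1 -1.6]
```

View pics/w26.png

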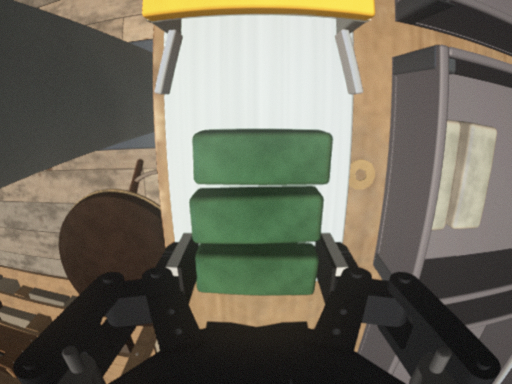

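```bash
python3 -m crank '0.62 0 0 0 0;0.62 0 0 0 0;0.62 -0.040 0 0 0;0.62 -0.050 0 0 0;0.5 -0.050 -0.03 0.0 0'
python3 -m crank '0.0 0 -0.06 0.0 0;0.0 0 -0.06 0.0 0;0 0 -0.06 0.0 0;0 0 0 0 0;0 0 0 0 0'
python3 -c "
from h import *
info()
s,im=snap('wrist','w27'); snap('top','t27')
for n,z in(('green_1',.033),('push_stick',.018)):
  for d in silhouettes('wrist',n):
    print(n,round(d['confidence'],2),np.round(d['at'],1),at('wrist',d['at'],z,s).round(4))
"
```

```text
time: 39.17
tool_pos: [0.4148, -0.1476, 0.1775]
tool_rot: [167.3, 89.6, 167.5]
wrist_force: [-0.2, -1.2, -1.2]
width: 0.0638
time: 39.8
tool_pos: [0.4147, -0.3282, 0.1753]
tool_rot: [167.1, 89.6, 167.2]
wrist_force: [0.1, 0.0, 0.0]
width: 0.0429
t 39.8 p [ 0.4147 -0.3282  0.1753] z-axis(jaw) [ 1.     0.    -0.007] y [-0.     1.     0.002] w 0.0429 F [0.1 0.  0. ]
push_stick 0.68 [232.9 263.3] [ 0.4192 -0.3847  0.018 ]
```

View pics/w27.png

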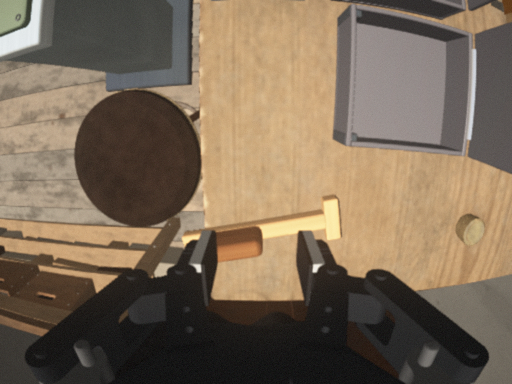

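View pics/t27.png

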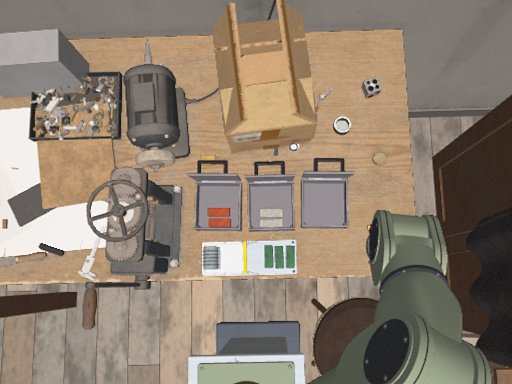

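Run:
```python
from h import *
im=cv2.imread('pics/w27.png'); cv2.imwrite('pics/w27z.png',cv2.resize(im[180:290,160:360],None,fx=4,fy=4,interpolation=cv2.INTER_CUBIC))
a=[at('wrist',rc,.018) for rc in((195,337),(241,341),(198,323),(240,328))]
print([x[:2].round(4).tolist() for x in a])
```

```text
[[0.4939, -0.3431], [0.5035, -0.3951], [0.4795, -0.3463], [0.4888, -0.3934]]
```

View pics/w27z.png

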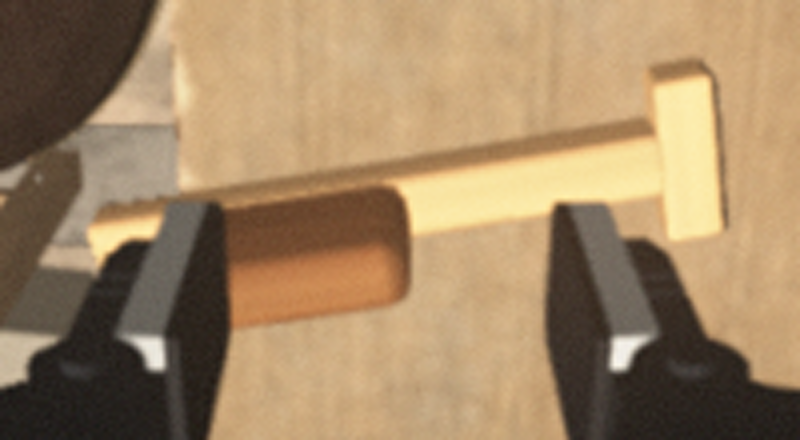

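Run:
```python
from h import *
f=lambda x,y,z: at('wrist',(y/4+180,x/4+160),z)[:2]
a,b,n=f(655,166,.018),f(415,213,.018),f(718,157,.018)
print(a,b,n); d=a-b; print('yaw',np.degrees(np.arctan2(d[1],d[0])))
e=f(712,78,.018)-f(722,235,.018); print('nose yaw',np.degrees(np.arctan2(-e[0],e[1])), np.hypot(*e), f(712,78,.018),f(722,235,.018))
print('handle front corners top',f(397,255,.056),f(408,300,.056))
d/=np.hypot(*d); print('handle centre',n-.11*d, 'from block', (f(397,255,.056)+f(408,300,.056))/2-.027*d)
snap('top','t28')
for q in silhouettes('top','push_stick'):
    ys,xs=np.nonzero(q['pixels']); m=np.stack([xs,ys],1).astype(np.float32); print(q['confidence'],at('top',q['at'],.01).round(3),[at('top',(p[1],p[0]),.01)[:2].round(3).tolist() for p in cv2.boxPoints(cv2.minAreaRect(m))])
```

```text
[ 0.48225051 -0.37191985] [ 0.4201377 -0.3848471] [ 0.49909096 -0.36961803]
yaw 11.756866808890143
nose yaw 9.289155232817006 0.045019287474331364 [ 0.4954005 -0.3478951] [ 0.50266738 -0.39232402]
handle front corners top [ 0.41536524 -0.37771027] [ 0.41797599 -0.38947001]
handle centre [ 0.39139864 -0.39203153] from block [ 0.39023705 -0.38909163]
0.56 [0.648 0.08  0.01 ] [[0.698, 0.16], [0.694, 0.009], [0.629, 0.01], [0.633, 0.16]]
```

```bash
python3 -m crank '0 0 -0.032 -0.012 0;0 0 -0.031 -0.012 0;0 0 0 0 10;0 0 0 0 10;0 0 0 0 10'
python3 -m crank '0 0 0 0 10;0 0 0 0 10;0 0 0 0 10;0 0 0 0 10;0 0 0 0 9.5'
python3 -c "
from h import *
info();print(state()['joints'].round(1))
snap('wrist','w28')"
```

```text
time: 40.72
tool_pos: [0.391, -0.3913, 0.1754]
tool_rot: [-159.2, 89.6, 170.5]
wrist_force: [-1.1, 0.5, -1.3]
width: 0.0427
time: 41.35
tool_pos: [0.3911, -0.3912, 0.1755]
tool_rot: [-109.6, 89.6, 170.6]
wrist_force: [-0.6, -0.1, 0.6]
width: 0.0426
t 41.35 p [ 0.3911 -0.3912  0.1755] z-axis(jaw) [ 0.178 -0.984 -0.002] y [ 0.984  0.178 -0.007] w 0.0426 F [-0.6 -0.1  0.6]
[ 44.6  44.4  -5.7  94.7   6.3  41.6 -44.1]
```

View pics/w28.png

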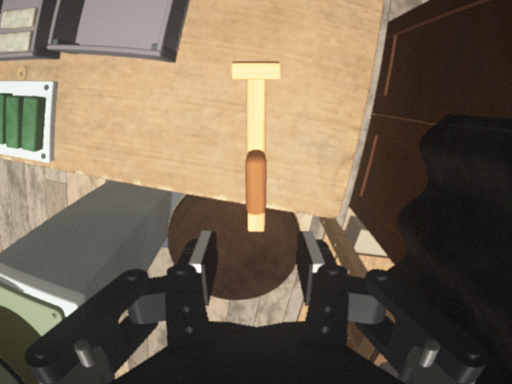

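Run:
```python
from h import *
p,R=tool()
for rc,z in(((64,256),.018),((64,233),.018),((64,280),.018),((152,256),.056),((212,256),.056),((229,256),.018)):
    q=at('wrist',rc,z); print(rc,q[:2].round(4),'tool yz',(R.T@(q-p))[1:].round(4))
```

```text
(64, 256) [ 0.4972 -0.3715] tool yz [ 0.1088 -0.001 ]
(64, 233) [ 0.4938 -0.3506] tool yz [ 0.109  -0.0222]
(64, 280) [ 0.5012 -0.3933] tool yz [0.109  0.0211]
(152, 256) [ 0.4216 -0.3847] tool yz [ 0.0318 -0.0009]
(212, 256) [ 0.3696 -0.3936] tool yz [-0.0209 -0.001 ]
(229, 256) [ 0.3364 -0.3992] tool yz [-0.0544 -0.0011]
```

```bash
python3 -m crank '0 0.040 0.002 -0.001 0;0 0.050 0 0 0;0 0.030 0 0 0;0 0.014 0 0 0;0 0.003 0 0 0'
python3 -c "
from h import *
info()
snap('wrist','w29')"
python3 -m crank '-1 0 0 0 0;-1 0 0 0 0;-1 0 0 0 0;-1 0 0 0 0;-1 0 0 0 0' 80
python3 -c "
from h import *
info()
snap('wrist','w30')"
```

```text
time: 42.02
tool_pos: [0.3918, -0.39, 0.0383]
tool_rot: [-112.0, 89.6, 168.6]
wrist_force: [-0.9, -0.3, -0.4]
width: 0.0427
t 42.02 p [ 0.3918 -0.39    0.0383] z-axis(jaw) [ 0.184 -0.983 -0.003] y [ 0.983  0.184 -0.007] w 0.0427 F [-0.9 -0.3 -0.4]
time: 42.7
tool_pos: [0.392, -0.3904, 0.0394]
tool_rot: [-101.7, 89.7, 178.8]
wrist_force: [-0.6, 0.8, 6.6]
width: 0.0171
t 42.7 p [ 0.392  -0.3904  0.0394] z-axis(jaw) [ 0.183 -0.983 -0.001] y [ 0.983  0.183 -0.006] w 0.0171 F [-0.6  0.8  6.6]
```

View pics/w29.png

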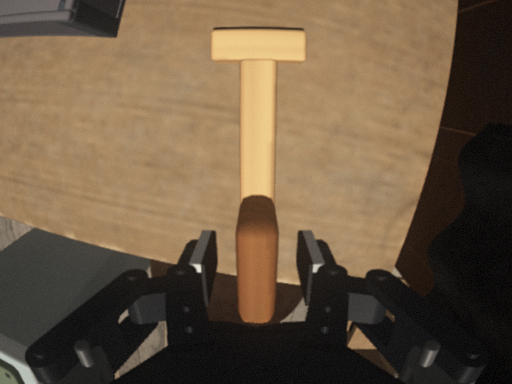

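View pics/w30.png

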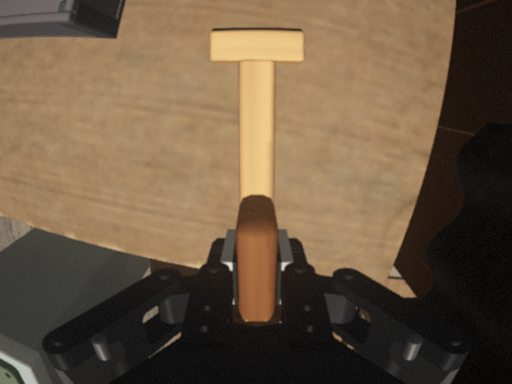

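```bash
python3 -m crank '-1 -0.020 0 0 0;-1 -0.030 0 0 0;-1 -0.030 0.01 0 0;-1 0 0.01 0 -10;-1 0 0 0 -10'
python3 -m crank '-1 0 0 0 -10;-1 0 0 0 -10;-1 0 0 0 -10;-1 0 0 0 -10;-1 0 0 0 -10'
python3 -m crank '-1 0 0 0 -9.5;-1 0 0 0 0;-1 0 0 0 0;-1 0 0 0 0;-1 0 0 0 0'
python3 -c "
from h import *
info()
snap('wrist','w31');snap('scene','s31')"
```

```text
time: 43.38
tool_pos: [0.4127, -0.3864, 0.1192]
tool_rot: [-122.0, 89.7, 178.9]
wrist_force: [-1.5, -0.0, -2.6]
width: 0.0173
time: 44.0
tool_pos: [0.4119, -0.3868, 0.1189]
tool_rot: [-172.2, 89.6, 178.6]
wrist_force: [0.1, -0.7, -1.7]
width: 0.0173
time: 44.62
tool_pos: [0.4119, -0.3864, 0.1183]
tool_rot: [171.6, 89.6, 171.5]
wrist_force: [-0.8, 0.3, -1.6]
width: 0.017
t 44.62 p [ 0.4119 -0.3864  0.1183] z-axis(jaw) [ 1.    -0.001 -0.007] y [0.001 1.    0.001] w 0.017 F [-0.8  0.3 -1.6]
```

View pics/w31.png

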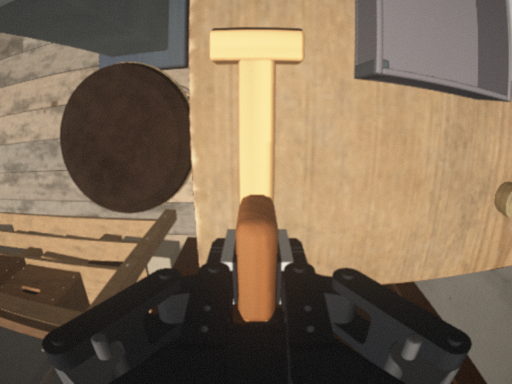

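View pics/s31.png

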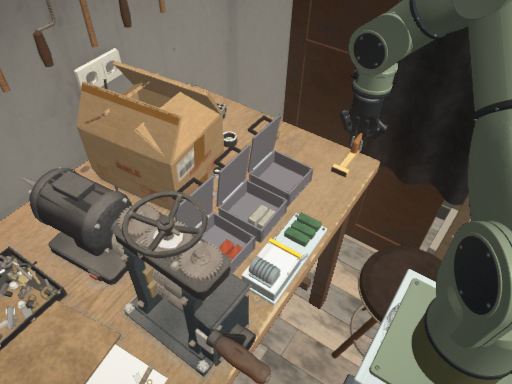

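```bash
python3 -m crank '-1 0 0.04 0 0;-1 0 0.04 0 0;-1 0.01 0.035 0 0;-1 0.025 0 0 0;-1 0.025 0 0 0'
python3 -m crank '-1 0.003 0 0.001 0;-1 0 0 0 0;-1 0 0 0 0;-1 0 0 0 0;-1 0 0 0 0'
python3 -c "
from h import *
info()
snap('wrist','w32')
snap('scene','s32')
"
```

```text
time: 45.35
tool_pos: [0.4117, -0.2713, 0.0579]
tool_rot: [173.4, 89.6, 173.4]
wrist_force: [0.0, -0.2, -2.1]
width: 0.0169
time: 45.98
tool_pos: [0.4124, -0.2716, 0.0556]
tool_rot: [171.7, 89.6, 171.7]
wrist_force: [-0.2, -0.0, -0.9]
width: 0.0172
t 45.98 p [ 0.4124 -0.2716  0.0556] z-axis(jaw) [ 1.     0.    -0.007] y [-0.     1.     0.001] w 0.0172 F [-0.2 -0.  -0.9]
```

View pics/w32.png

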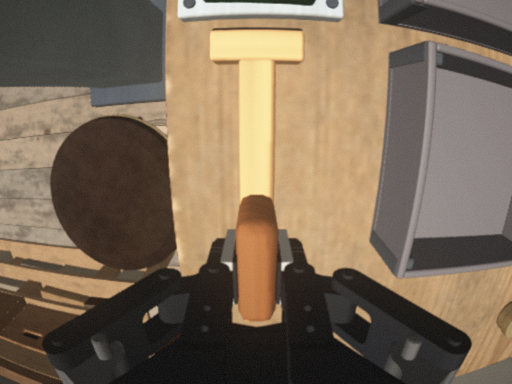

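```bash
python3 -c "
import cv2
im=cv2.imread('pics/s32.png'); cv2.imwrite('pics/s32z.png',cv2.resize(im[120:310,220:400],None,fx=3.5,fy=3.1,interpolation=cv2.INTER_CUBIC))"
```

```text
(no output)
```

View pics/s32z.png

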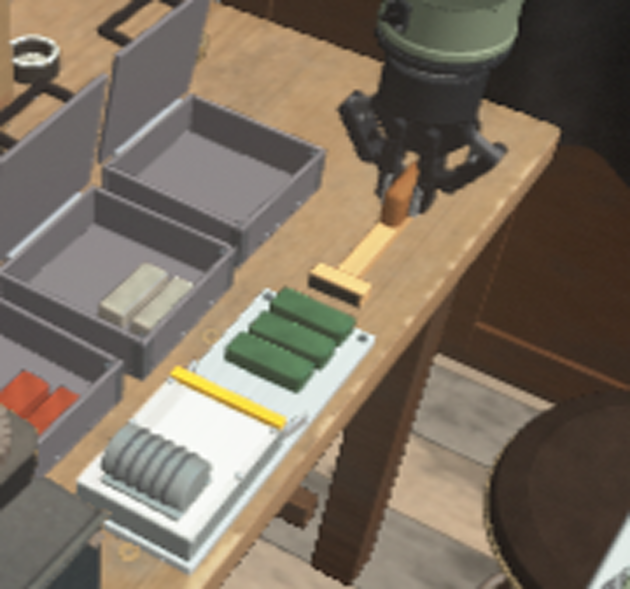

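```bash
python3 -m crank '-1 0.002 0.015 0.0005 0;-1 0 0.018 0 0;-1 0 0.015 0 0;-1 0 0.015 0 0;-1 0 0.015 0 0'
python3 -c "
from h import *
info()
snap('wrist','w33')
snap('scene','s33')
import cv2
im=cv2.imread('pics/s33.png'); cv2.imwrite('pics/s33z.png',cv2.resize(im[120:310,220:400],None,fx=3.5,fy=3.1,interpolation=cv2.INTER_CUBIC))"
```

```text
time: 46.7
tool_pos: [0.4129, -0.1931, 0.0535]
tool_rot: [171.6, 89.6, 171.7]
wrist_force: [0.2, -1.4, -2.2]
width: 0.0173
t 46.7 p [ 0.4129 -0.1931  0.0535] z-axis(jaw) [ 1.     0.    -0.007] y [-0.     1.     0.001] w 0.0173 F [ 0.2 -1.4 -2.2]
```

View pics/w33.png

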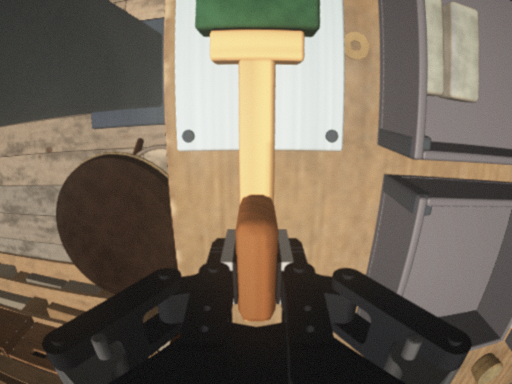

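View pics/s33z.png

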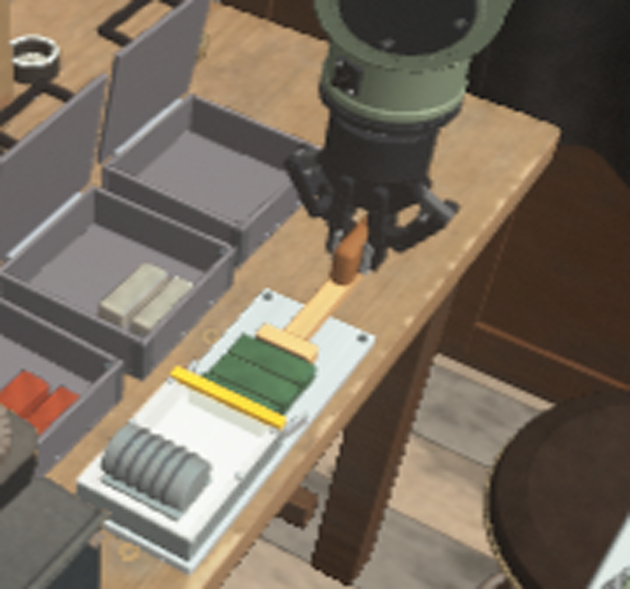

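```bash
python3 -m crank '-1 0 0.008 0 0;-1 0 0.008 0 0;-1 0 0.008 0 0;-1 0 0.008 0 0;-1 0 0.008 0 0'
python3 -c "
from h import *
info()
snap('scene','s34')
import cv2
im=cv2.imread('pics/s34.png'); cv2.imwrite('pics/s34z.png',cv2.resize(im[120:310,220:400],None,fx=3.5,fy=3.1,interpolation=cv2.INTER_CUBIC))"
```

```text
time: 47.42
tool_pos: [0.4128, -0.1529, 0.0535]
tool_rot: [170.6, 89.6, 170.7]
wrist_force: [0.6, -1.1, -1.3]
width: 0.0168
t 47.42 p [ 0.4128 -0.1529  0.0535] z-axis(jaw) [ 1.     0.001 -0.007] y [-0.001  1.     0.001] w 0.0168 F [ 0.6 -1.1 -1.3]
```

View pics/s34z.png

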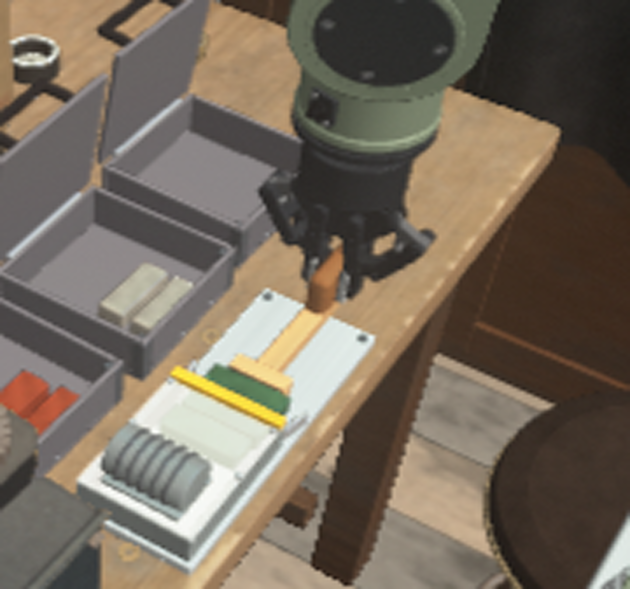

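```bash
python3 -m crank '-1 0 0.008 0 0;-1 0 0.008 0 0;-1 0 0.008 0 0;-1 0 0.008 0 0;-1 0 0.008 0 0'
python3 -m crank '-1 0 0.008 0 0;-1 0 0.008 0 0;-1 0 0 0 0;-1 0 0 0 0;-1 0 0 0 0'
python3 -c "
from h import *
info()
snap('wrist','w35')
snap('scene','s35')
import cv2
im=cv2.imread('pics/s35.png'); cv2.imwrite('pics/s35z.png',cv2.resize(im[180:310,230:360],None,fx=4.5,fy=4.5,interpolation=cv2.INTER_CUBIC))"
```

```text
time: 48.1
tool_pos: [0.4128, -0.1129, 0.0535]
tool_rot: [170.5, 89.6, 170.6]
wrist_force: [0.9, -0.2, -2.0]
width: 0.0174
time: 48.72
tool_pos: [0.4128, -0.0977, 0.0535]
tool_rot: [171.1, 89.6, 171.1]
wrist_force: [0.6, 0.1, -1.3]
width: 0.0169
t 48.73 p [ 0.4128 -0.0977  0.0535] z-axis(jaw) [ 1.     0.    -0.007] y [-0.     1.     0.001] w 0.0169 F [ 0.6  0.1 -1.3]
```

View pics/s35z.png

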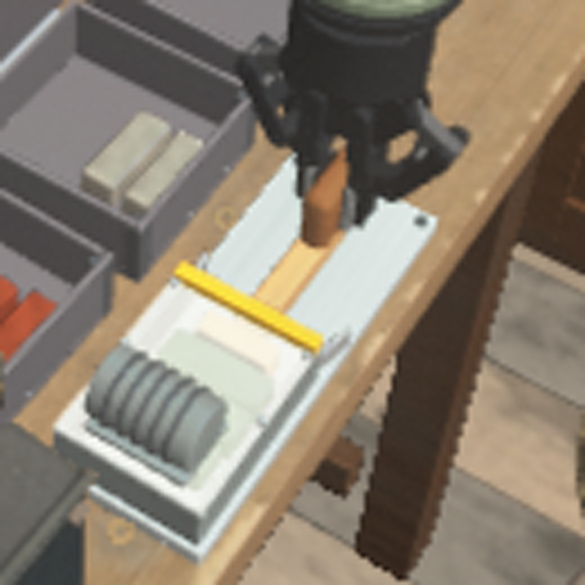

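View pics/w35.png

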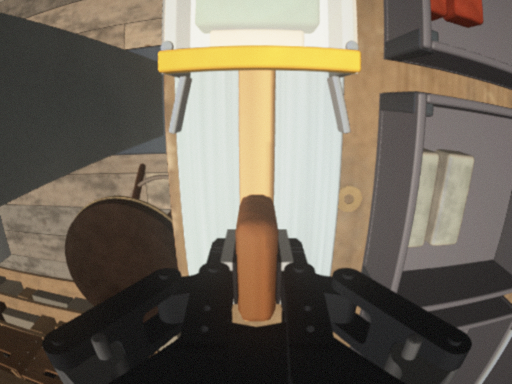

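```bash
python3 -m crank '-1 0 -0.020 0 0;-1 0 -0.030 0 0;-1 0 -0.040 0 0;-1 0 -0.040 0 0;-1 0 -0.040 0.00 0'
python3 -m crank '-1 0 -0.030 0.005 0;-1 0 -0.022 0.007 0;-1 0.006 0 0 0;-1 0.005 0 0 0;-1 0 0 0 0'
python3 -c "
from h import *
info()
snap('wrist','w36')
snap('scene','s36')
import cv2
im=cv2.imread('pics/s36.png'); cv2.imwrite('pics/s36z.png',cv2.resize(im[120:310,220:400],None,fx=3.5,fy=3.1,interpolation=cv2.INTER_CUBIC))"
```

```text
time: 49.45
tool_pos: [0.4126, -0.269, 0.0534]
tool_rot: [170.4, 89.6, 170.4]
wrist_force: [0.2, 0.6, -1.4]
width: 0.0172
time: 50.08
tool_pos: [0.4247, -0.3186, 0.0418]
tool_rot: [167.5, 89.5, 167.6]
wrist_force: [0.3, 0.5, -0.5]
width: 0.0173
t 50.08 p [ 0.4247 -0.3186  0.0418] z-axis(jaw) [ 1.     0.002 -0.008] y [-0.002  1.     0.002] w 0.0173 F [ 0.3  0.5 -0.5]
```

View pics/s36z.png

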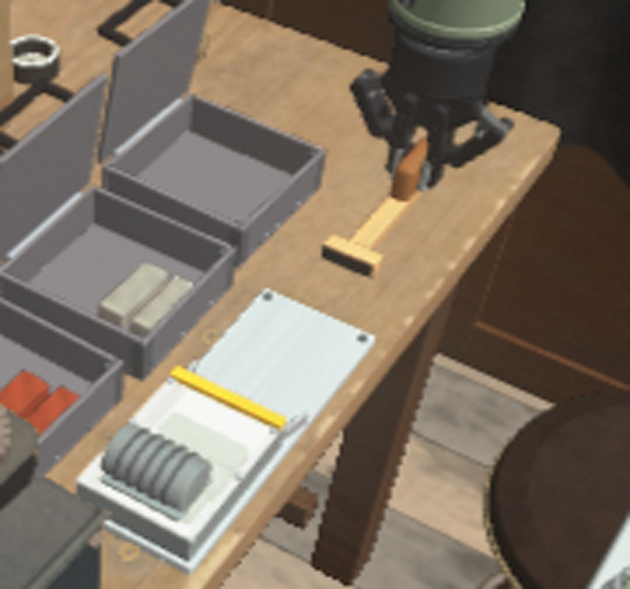

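View pics/w36.png

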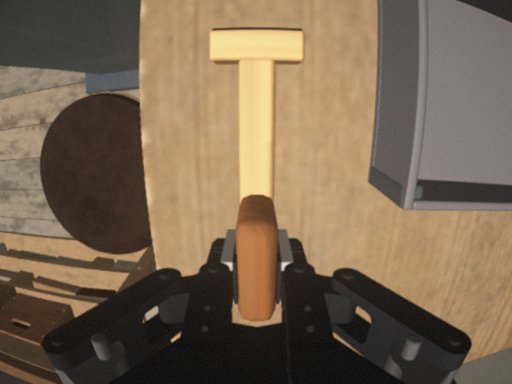

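```bash
python3 -m crank '-1 0.002 0 0 0;-1 0.001 0 0 0;-0.4 0 0 0 0;-0.2 0 0 0 0;-0.2 0 0 0 0'
python3 -m crank '-0.2 -0.030 0 0 0;-0.2 -0.050 0 0 0;-0.2 -0.050 0 0 0;-0.2 -0.050 0 0 0;-0.2 0 0 0 0'
python3 -c "
from h import *
info()
snap('wrist','w37')
snap('scene','s37')
import cv2
im=cv2.imread('pics/s37.png'); cv2.imwrite('pics/s37z.png',cv2.resize(im[120:310,220:400],None,fx=3.5,fy=3.1,interpolation=cv2.INTER_CUBIC))"
```

```text
time: 50.8
tool_pos: [0.4248, -0.3195, 0.0392]
tool_rot: [170.9, 89.6, 170.9]
wrist_force: [-0.3, -0.7, -0.5]
width: 0.0339
time: 51.42
tool_pos: [0.4269, -0.3202, 0.2222]
tool_rot: [-150.4, 89.8, -150.4]
wrist_force: [0.2, -0.1, -0.3]
width: 0.0342
t 51.42 p [ 0.4269 -0.3202  0.2222] z-axis(jaw) [ 1.     0.    -0.003] y [-0.     1.    -0.002] w 0.0342 F [ 0.2 -0.1 -0.3]
```

View pics/s37z.png

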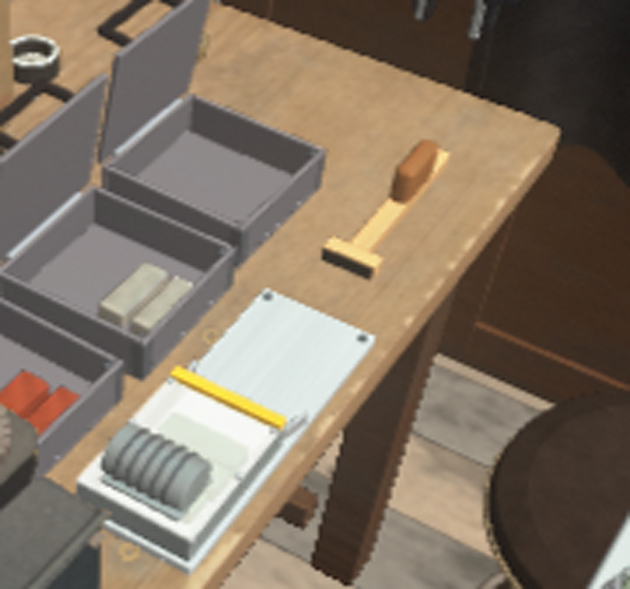

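View pics/w37.png

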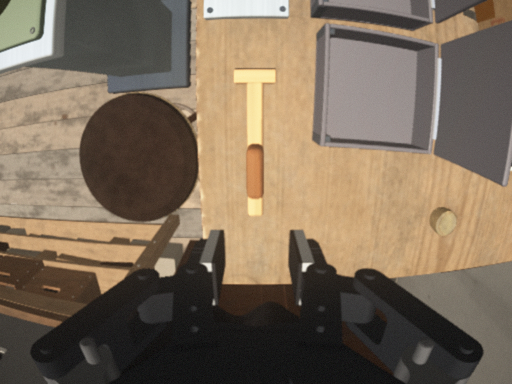

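```bash
python3 -m crank '-0.5 -0.046 0 0 0;-0.5 0 0.02 0.045 0;-0.5 0 0.02 0.045 0;-0.5 0 0.02 0.045 0;-0.5 0 0.02 0.045 0'
python3 -m crank '-0.5 0 0.014 0.042 0;-0.5 0 0 0 0;-0.5 0 0 0 0;-0.5 0 0 0 0;-0.5 0 0 0 0'
python3 -c "
from h import *
info()
snap('wrist','w38')"
```

```text
time: 52.15
tool_pos: [0.6074, -0.2389, 0.2626]
tool_rot: [172.2, 89.5, 172.3]
wrist_force: [-0.0, -1.0, 0.5]
width: 0.0214
time: 52.78
tool_pos: [0.6479, -0.2262, 0.2639]
tool_rot: [173.4, 89.6, 173.4]
wrist_force: [-1.2, 0.5, 0.4]
width: 0.0213
t 52.77 p [ 0.6479 -0.2262  0.2639] z-axis(jaw) [ 1.    -0.    -0.007] y [0.    1.    0.001] w 0.0213 F [-1.2  0.5  0.4]
```

View pics/w38.png

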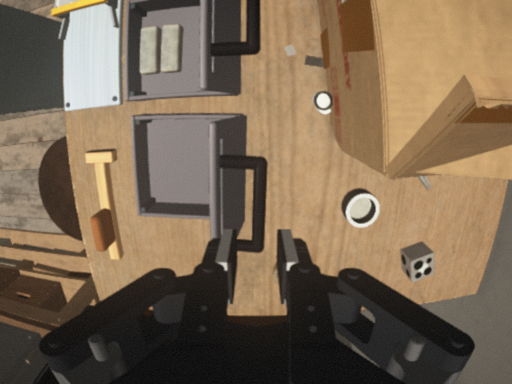

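```bash
python3 -m crank '-0.5 0.03 0 0.002 0;-0.5 0.03 0 0 0;-0.5 0.020 0 0 0;-0.5 0.006 0 0 0;-0.5 0 0 0 0'
python3 -c "
from h import *
info()
snap('wrist','w39')"
python3 -m crank '-1 0 0 0 0;-1 0 0 0 0;-1 0 0 0 0;-1 0 0 0 0;-1 0 0 0 0' 40
python3 -c "
from h import *
info()"
```

```text
time: 53.45
tool_pos: [0.6498, -0.2256, 0.1782]
tool_rot: [170.9, 89.6, 170.9]
wrist_force: [-0.2, 0.1, 0.0]
width: 0.0209
t 53.45 p [ 0.6498 -0.2256  0.1782] z-axis(jaw) [ 1.     0.    -0.007] y [-0.     1.     0.001] w 0.0209 F [-0.2  0.1  0. ]
time: 54.12
tool_pos: [0.6501, -0.2256, 0.1787]
tool_rot: [172.2, 89.7, 172.2]
wrist_force: [0.2, 0.9, 6.0]
width: 0.0085
t 54.12 p [ 0.6501 -0.2256  0.1787] z-axis(jaw) [ 1.     0.    -0.006] y [-0.     1.     0.001] w 0.0085 F [0.2 0.9 6. ]
```

View pics/w39.png

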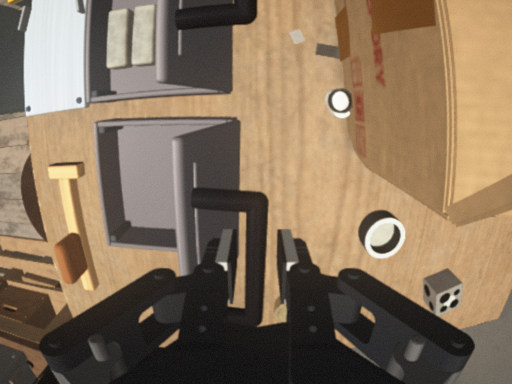

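Run:
```python
import numpy as np
t=np.r_[np.linspace(1.46,0.14,9),0.06,0]; x=-.121*np.cos(t)+.037*np.sin(t); z=.121*np.sin(t)+.037*np.cos(t)
print((np.diff(x)*1e3).round(1)); print((-np.diff(z)*1e3).round(1)); print(x[0],z[0],x[-1],z[-1])
```

```text
[-20.7 -20.8 -20.3 -19.3 -17.7 -15.7 -13.2 -10.3  -3.9  -2.4]
[-2.2  1.3  4.7  8.  11.  13.8 16.2 18.1  9.3  7.2]
0.02339418608800244 0.1243491538261516 -0.121 0.037
```

```bash
python3 -m crank '-1 -0.002 0 -0.021 0;-1 0.001 0 -0.021 0;-1 0.005 0 -0.020 0;-1 0.008 0 -0.019 0;-1 0.011 0 -0.018 0'
python3 -m crank '-1 0.014 0 -0.016 0;-1 0.016 0 -0.013 0;-1 0.018 0 -0.010 0;-1 0.009 0 -0.004 0;-1 0.007 0 -0.002 0'
python3 -m crank '-1 0.002 0 0 0;-1 0 0 0 0;-1 0 0 0 0;-1 0 0 0 0;-1 0 0 0 0'
python3 -c "
from h import *
info()
snap('wrist','w40')"
```

```text
time: 54.75
tool_pos: [0.5508, -0.2239, 0.1559]
tool_rot: [146.1, 89.7, 146.2]
wrist_force: [10.7, 9.2, -7.4]
width: 0.0083
time: 55.38
tool_pos: [0.5059, -0.224, 0.092]
tool_rot: [150.2, 89.7, 150.3]
wrist_force: [0.2, 10.0, 38.7]
width: 0.0082
time: 56.0
tool_pos: [0.506, -0.2243, 0.0913]
tool_rot: [158.9, 89.7, 158.9]
wrist_force: [-4.0, 9.6, 26.0]
width: 0.0087
t 56.0 p [ 0.506  -0.2243  0.0913] z-axis(jaw) [ 1.     0.001 -0.005] y [-0.001  1.     0.002] w 0.0087 F [-4.   9.6 26. ]
```

View pics/w40.png

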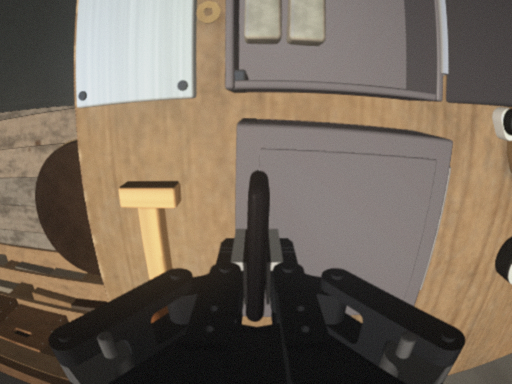

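```bash
python3 -m crank '-0.3 0 0 0 0;-0.3 0 0 0 0;-0.3 -0.05 0 0 0;-0.3 -0.06 0 0 0;-0.5 -0.06 0 0 0'
python3 -m crank '-0.5 -0.005 0.036 0.034 0;-0.5 0 0.036 0.035 0;-0.5 0 0.036 0.035 0;-0.5 0 0.037 0.034 0;-0.5 0 0 0 0'
python3 -c "
from h import *
info()
snap('wrist','w41')"
```

```text
time: 56.68
tool_pos: [0.506, -0.2256, 0.2617]
tool_rot: [168.0, 89.6, 168.0]
wrist_force: [-1.0, -0.9, -0.7]
width: 0.0212
time: 57.3
tool_pos: [0.6454, -0.0768, 0.2631]
tool_rot: [157.8, 89.5, 158.1]
wrist_force: [-0.3, -0.0, 0.0]
width: 0.0217
t 57.3 p [ 0.6454 -0.0768  0.2631] z-axis(jaw) [ 1.     0.005 -0.008] y [-0.005  1.     0.003] w 0.0217 F [-0.3 -0.   0. ]
```

View pics/w41.png

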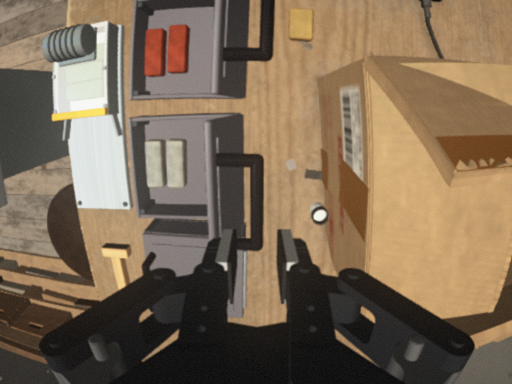

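```bash
python3 -m crank '-0.5 0.03 -0.001 0 0;-0.5 0.03 0 0 0;-0.5 0.020 0 0 0;-0.5 0.005 0 0 0;-0.5 0 0 0 0'
python3 -m crank '-1 0 0 0 0;-1 0 0 0 0;-1 0 0 0 0;-1 0 0 0 0;-1 0 0 0 0' 40
python3 -c "
from h import *
info()
snap('wrist','w42')"
```

```text
time: 57.98
tool_pos: [0.6436, -0.0821, 0.1795]
tool_rot: [172.0, 89.6, 172.0]
wrist_force: [0.1, -0.6, -0.6]
width: 0.0215
time: 58.6
tool_pos: [0.6441, -0.0818, 0.1799]
tool_rot: [173.9, 89.7, 173.9]
wrist_force: [-0.0, -2.1, 7.0]
width: 0.0083
t 58.6 p [ 0.6441 -0.0818  0.1799] z-axis(jaw) [ 1.     0.    -0.005] y [-0.     1.     0.001] w 0.0083 F [-0.  -2.1  7. ]
```

View pics/w42.png

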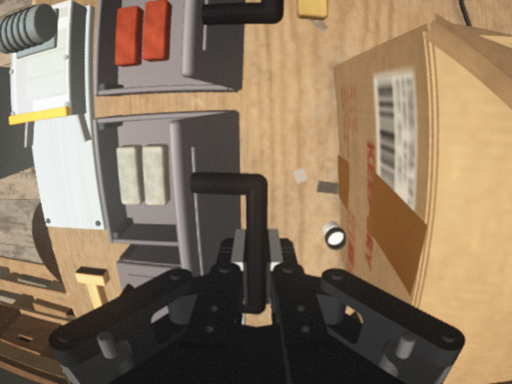

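```bash
python3 -m crank '-1 -0.002 0 -0.021 0;-1 0.001 0 -0.021 0;-1 0.005 0 -0.020 0;-1 0.008 0 -0.019 0;-1 0.011 0 -0.018 0'
python3 -m crank '-1 0.014 0 -0.016 0;-1 0.016 0 -0.013 0;-1 0.018 0 -0.010 0;-1 0.009 0 -0.004 0;-1 0.007 0 -0.002 0'
python3 -m crank '-1 0.002 0 0 0;-1 0 0 0 0;-0.3 0 0 0 0;-0.3 0 0 0 0;-0.3 0 0 0 0'
python3 -c "
from h import *
info()
snap('wrist','w43')"
```

```text
time: 59.28
tool_pos: [0.5448, -0.0816, 0.1571]
tool_rot: [165.8, 89.8, 165.8]
wrist_force: [15.4, -1.9, -13.8]
width: 0.0083
time: 59.9
tool_pos: [0.501, -0.0816, 0.0939]
tool_rot: [157.0, 89.9, 157.0]
wrist_force: [3.5, -2.6, 62.2]
width: 0.0081
time: 60.52
tool_pos: [0.499, -0.0815, 0.0909]
tool_rot: [170.8, 89.6, 170.8]
wrist_force: [0.1, 0.2, 0.3]
width: 0.0298
t 60.52 p [ 0.499  -0.0815  0.0909] z-axis(jaw) [ 1.     0.    -0.007] y [-0.     1.     0.001] w 0.0298 F [0.1 0.2 0.3]
```

View pics/w43.png

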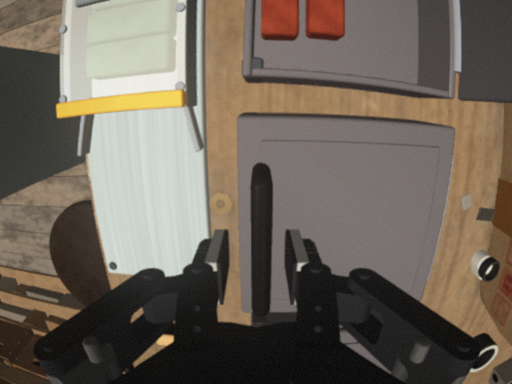

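```bash
python3 -m crank '-0.3 -0.055 0 0 0;-0.3 -0.06 0 0 0;-0.5 -0.055 0 0 0;-0.5 -0.002 0.037 0.038 0;-0.5 0 0.037 0.038 0'
python3 -m crank '-0.5 0 0.037 0.038 0;-0.5 0 0.036 0.038 0;-0.5 0 0 0 0;-0.5 0 0 0 0;-0.5 0 0 0 0'
python3 -c "
from h import *
info()
snap('wrist','w44')"
```

```text
time: 61.2
tool_pos: [0.5773, -0.0072, 0.2633]
tool_rot: [172.7, 89.7, 172.6]
wrist_force: [0.2, -0.9, -0.0]
width: 0.0212
time: 61.82
tool_pos: [0.6519, 0.0643, 0.2624]
tool_rot: [175.2, 89.6, 175.2]
wrist_force: [0.3, 0.7, 0.6]
width: 0.0216
t 61.83 p [0.6519 0.0643 0.2624] z-axis(jaw) [ 1.    -0.001 -0.007] y [0.001 1.    0.001] w 0.0216 F [0.3 0.7 0.6]
```

View pics/w44.png

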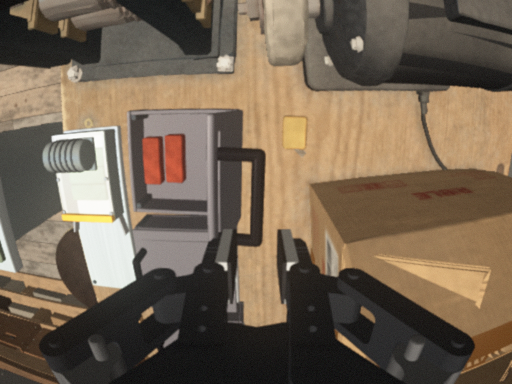

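```bash
python3 -m crank '-0.5 0.03 0 0 0;-0.5 0.03 0 0 0;-0.5 0.020 0 0 0;-0.5 0.004 0 0 0;-0.5 0 0 0 0'
python3 -m crank '-1 0 0 0 0;-1 0 0 0 0;-1 0 0 0 0;-1 0 0 0 0;-1 0 0 0 0' 40
python3 -c "
from h import *
info()
snap('wrist','w45')"
```

```text
time: 62.5
tool_pos: [0.6517, 0.0652, 0.1788]
tool_rot: [168.6, 89.6, 168.6]
wrist_force: [-0.4, 0.8, 0.2]
width: 0.0211
time: 63.12
tool_pos: [0.652, 0.0655, 0.1791]
tool_rot: [167.2, 89.7, 167.2]
wrist_force: [-0.6, -0.8, 7.7]
width: 0.0078
t 63.12 p [0.652  0.0655 0.1791] z-axis(jaw) [ 1.     0.    -0.005] y [-0.     1.     0.001] w 0.0078 F [-0.6 -0.8  7.7]
```

View pics/w45.png

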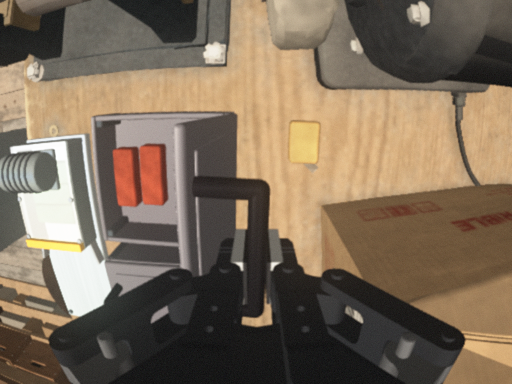

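```bash
python3 -m crank '-1 -0.002 0 -0.021 0;-1 0.001 0 -0.021 0;-1 0.005 0 -0.020 0;-1 0.008 0 -0.019 0;-1 0.011 0 -0.018 0'
python3 -m crank '-1 0.014 0 -0.016 0;-1 0.016 0 -0.013 0;-1 0.017 0 -0.010 0;-1 0.008 0 -0.004 0;-1 0.005 0 -0.002 0'
python3 -m crank '-1 0.002 0 0 0;-1 0.001 0 0 0;-1 0 0 0 0;-1 0 0 0 0;-0.3 0 0 0 0'
python3 -c "
from h import *
info()
snap('wrist','w46')"
```

```text
time: 63.8
tool_pos: [0.5524, 0.0673, 0.1567]
tool_rot: [135.8, 89.7, 135.8]
wrist_force: [7.5, 9.1, -4.0]
width: 0.0083
time: 64.42
tool_pos: [0.5076, 0.0673, 0.0964]
tool_rot: [142.0, 89.6, 142.1]
wrist_force: [1.5, 7.9, 0.5]
width: 0.0082
time: 65.05
tool_pos: [0.5072, 0.0658, 0.0934]
tool_rot: [167.7, 89.6, 167.8]
wrist_force: [-0.5, -0.7, 0.7]
width: 0.0254
t 65.05 p [0.5072 0.0658 0.0934] z-axis(jaw) [ 1.     0.001 -0.006] y [-0.001  1.     0.001] w 0.0254 F [-0.5 -0.7  0.7]
```

View pics/w46.png

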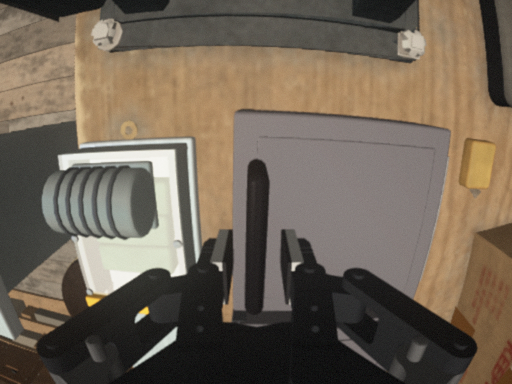

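```bash
python3 -m crank '-1 0 0 0 0;-1 0 0 0 0;-1 0 0 0 0;-1 0.003 0 0 0;-1 0.002 0 0 0'
python3 -m crank '-1 0 0 0 0;-0.3 0 0 0 0;-0.3 0 0 0 0;-0.3 -0.05 0 0 0;-0.3 -0.06 0 0 0'
python3 -m crank '-0.3 -0.06 -0.02 0 0;-0.3 0 -0.05 0 0;-0.3 0 -0.06 -0.03 0;-0.3 0 -0.06 -0.05 0;-0.3 0 -0.06 -0.05 0'
python3 -m crank '-0.3 0 -0.06 0 0;-0.3 0 -0.06 0 0;-0.3 0 -0.06 0 0;-0.3 0 -0.06 0 0;-0.3 0 0 0 0'
python3 -c "
from h import *
info()
snap('top','t46');snap('scene','s46')
im=cv2.imread('pics/s46.png'); cv2.imwrite('pics/s46z.png',cv2.resize(im[120:310,180:400],None,fx=3.4,fy=3.1,interpolation=cv2.INTER_CUBIC))
im=cv2.imread('pics/t46.png'); cv2.imwrite('pics/t46z.png',cv2.resize(im[145:285,185:415],None,fx=3.4,fy=3.4,interpolation=cv2.INTER_CUBIC))"
```

```text
time: 65.72
tool_pos: [0.5057, 0.0654, 0.0888]
tool_rot: [-179.9, 89.5, -179.9]
wrist_force: [-22.5, -1.0, 55.2]
width: 0.0084
time: 66.35
tool_pos: [0.5074, 0.0654, 0.199]
tool_rot: [171.8, 89.5, 171.9]
wrist_force: [0.6, -0.5, 0.1]
width: 0.0299
time: 66.97
tool_pos: [0.399, -0.1579, 0.2578]
tool_rot: [171.4, 89.6, 171.4]
wrist_force: [1.7, -0.8, -0.2]
width: 0.0297
time: 67.6
tool_pos: [0.399, -0.4001, 0.2564]
tool_rot: [172.8, 89.6, 172.6]
wrist_force: [0.0, 1.7, -0.7]
width: 0.0299
t 67.6 p [ 0.399  -0.4001  0.2564] z-axis(jaw) [ 1.    -0.005 -0.008] y [0.005 1.    0.001] w 0.0299 F [ 0.   1.7 -0.7]
```

View pics/s46z.png

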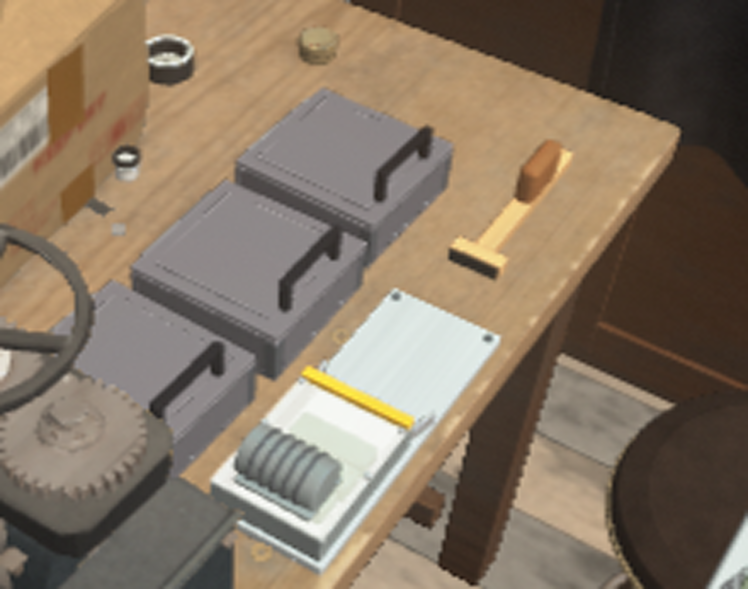

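View pics/t46z.png

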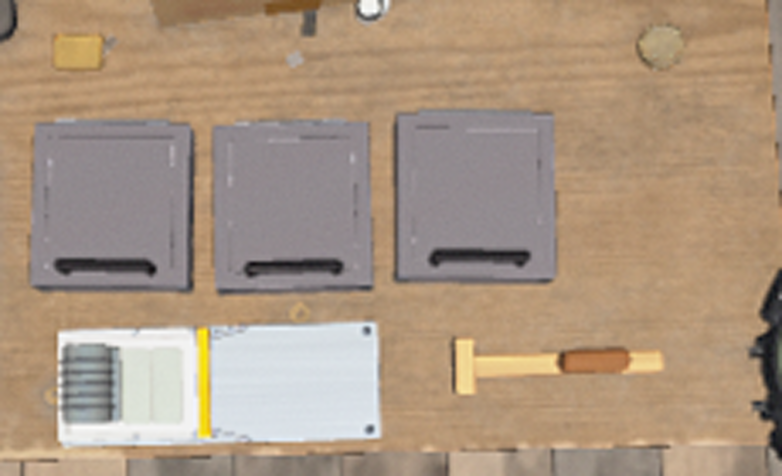

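Run:
```python
from h import *
f=lambda x,y,z: at('top',(y/3.4+145,x/3.4+185),z).round(4)
print('rear edge of last bar',f(183,385,.033),'mouth/yellow front',f(210,385,.052),'bed end',f(379,380,.012))
hand_in()
```

```text
rear edge of last bar [0.4104 0.0108 0.033 ] mouth/yellow front [ 0.4091 -0.0123  0.052 ] bed end [ 0.4117 -0.1489  0.012 ]
the job is handed in; nothing more can be done
```

The job is done and handed in at about 68 s of the 210 s allowed; `hand_in` reported no verdict.

- **Boxes:** I opened all three lids to about 1.45 rad, estimated from where the handles ended up. The right box held three green bars, the middle box the grey ones and the left box the red ones.
- **Feeding:** I laid the three green bars crosswise on the feeder bed and pushed them in with the stick. After that I laid the stick flat on the bench and shut all three lids. The stick had been knocked about 35 mm from its first place, so I measured it again before gripping it.

**Last checks, from the top and scene pictures:**
- The rear edge of the last bar lies about 20 mm past the mouth.
- Only two bars show through the roof; the third is under the motor. I count it as inside because all three went in touching.
- The stick lies flat at about x = 0.42 m, y = -0.32 m, and the gripper is clear of everything.
- The lids and handles match the starting picture, and the tin and beeswax appear not to have moved.
- The red and grey bars were still in their boxes in the pictures taken just before those lids were shut.

**Small disagreements:**
- The left lid first read about 3 mm high, so I pressed it down again.
- Closing the lids gave brief wrist forces of up to 62 N, through the fingers on the handle.
- The top and wrist cameras differ by 3–4 mm on where the feeder is.

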